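Unload, load, lock and start the UV curing chamber

ROBOT

A 6-joint arm with a two-finger parallel gripper is mounted at the origin on the work surface. World frame = base frame: x ahead of the robot, y to its left, z up, the work surface at z = 0. Lengths are in m, angles in rad, forces in N, time in s.
With the tool pointing down it reaches from about 0.35 to 0.775 m from the base axis. Payload 5.5 kg.
Tool frame: the origin (TCP) lies midway between the tips of the shut fingers; the grasp point (between the pads) lies 19 mm behind it; z points along the fingers, y is the direction in which the jaws open and shut (so a half turn about z gives the same grasp; the last joint's range is limited). The gripper opens to 85 mm and grips with 20 to 120 N. Pads are 22 mm wide; open, the fingers measure 114 mm over their backs; the gripper's body (76 mm by 85 mm) begins 54 mm behind the grasp point. The pads swing forward as they close: fully open they stand 13 mm farther back than shut.
Start: joints at [-1.326, 0.313, 0.046, 1.304, 0, 1.431], TCP at [0.216, -0.533, 0.231] pointing down, gripper open.
Joint ranges: [-2.76, 2.76], [-0.86, 1.69], [-1.03, 1.26], [-2.2, 2.34], [-1.47, 1.5], [-3.14, 3.14]. Speed limits (rad/s): [2.57, 2.57, 3.14, 3.14, 3.14, 3.14].

INTERFACE

Orientations are given as a unit quaternion [w, x, y, z].
In Python, from workcell import env gives the robot as it stands.
- The arm moves only by the shell command python3 -m creep 'ROWS' [OPENING] [FORCE]. ROWS is JSON, a list of rows, each a list of 6 numbers: the shift along the tool's x, y, z in m, then the turn, a rotation vector about the tool's x, y, z in degrees. A call has exactly 8 rows; each row is the pose to reach, as a shift and turn from the pose commanded when the call began, along the tool's axes at that moment; what a row does not reach only later rows make up. A row lasts 1/10 s, in which the tool goes at most 50 mm and 8.59 degrees, less where a joint would pass 70% of its speed; a pose out of reach is approached as far as the arm can. A call with a gripper value outside its range is refused whole. OPENING is the finger opening in m, from 0 to 0.0854, set as the call begins (- or left out, the last holds). The fingers move at their own pace and stop on an object; FORCE is the grip in N (left out, the last holds). Time passes only in rows, so rows that repeat a pose let the fingers close, or fill a call up. It gives the time, the measured TCP pose, the force and the opening at its end, in the units of the state.
- env.get_state(): the state, without advancing time (a new reading comes with each control period).
- env.read_camera(name): name is "side" or "top"; returns (picture, depth): 420x560x3 uint8, blue, green, red; 420x560 float32, m along the optical axis (not along the pixel's ray), 0 where there is no reading.
- env.camera_params(name): a dict with "fx", "fy", "cx", "cy" (pixels), "position" and "orientation" of the camera in the world. Camera axes: x right, y up, looking along -z (the intrinsics and any distortion apply to the point x, -y, -z); pixel columns grow to the right and rows downward; lengths in m; the calibration is good to about 2 mm. A picture is of the moment at which its call begins. camera_params takes no time and is no camera call.
- env.hand_in(): hands the job in, once; it reports no verdict.
The state is a dict: "clock": time; "joint_pos": joint angles; "qvel": joint speeds; "tau": joint torques, N m; "tcp_pos": TCP position; "orientation": TCP orientation; "wrist_force": force on the tool from outside, world axes, zero at the start; "ft_torque": the same for the moment, N m; "finger_gap": finger opening in m.
Only numpy, scipy, OpenCV 4.12 (cv2) and the standard library are available. Lean on these libraries where they do the work, as an engineer would, in place of code of your own. Each camera call takes 0.05 s, during which the arm holds its last target. There are 200 camera calls.

TASK

Take the finished orange hub out of the curing chamber and stand it in the blue tray, and stand every soft green print (two to four of them) upright on the chamber's floor, gripping the green ones gently (squeeze no harder than 30 N); then lay the amber panel squarely over the opening and let go of it. Then lock the panel with both red cam studs, each pushed in and turned a quarter turn clockwise until its lug lies over the panel and it stays locked when let go, and only then press the green start button. Leave the finished yellow and white prints and everything else on the bench where they are.

Things in the scene. Friction and masses are not known exactly. Their poses are not given: they have to be found in the camera images.
- chamber: grey open-topped UV tray, fixed: outside 198 (x) by 178 (y) by 60 mm high, opening 170 by 150 mm, inner floor 15 mm above the table. Origin: centre of its underside; x points away from its console, y to its left. Steel bosses 58 mm high outside the +y and -y walls carry the cam studs; a black console 54 by 110 by 50 mm on the -x side has the start button. Place and yaw vary
- finished_hub: finished hard orange print, a plain round hub 30 mm in diameter, 36 mm tall, 40 g, origin at the centre of its underside; starts standing on the chamber's floor within 30 mm of the middle each way
- out_tray: blue open tray fixed to the bench, 100 by 100 mm, 25 mm high, walls and floor 5 mm; origin: centre of its underside, on the table
- panel: amber see-through panel, 194 (x) by 174 (y) by 6 mm, 200 to 325 g, with a black grip bar across its middle: 12 mm thick (x), 70 long (y), its top 36 mm over the panel's underside. Origin: centre of the underside. Seated, it lies on the chamber's rim, centred, x axes parallel (either way round), origin 60 mm above the table. Starts flat on the bench
- panel_grip (a point): middle of the panel's grip bar, 21 mm above the panel's underside
- print_rook: green printed castle piece, round, 32 mm wide at the foot, 30 mm at the top, 34 mm tall, waist 23 mm; soft uncured resin, translucent-looking green, 24 to 46 g. Origin: centre of its underside, z up; starts standing on the table. May be absent
- print_gear: green printed 12-tooth gear lying flat, 43 mm over the teeth but 37 mm solid where fingers touch, 16 mm thick, with a hub 22 mm in diameter rising to 30 mm: grip it by the hub or by the rim; soft uncured resin, translucent-looking green, 24 to 46 g. Origin: centre of its underside, z up; starts standing on the table. May be absent
- print_knuckle: green printed finger joint, a block 24 mm (its x) by 44 mm (its y) by 22 mm tall with a rounded ridge along x to 30 mm height; soft uncured resin, translucent-looking green, 24 to 46 g. Origin: centre of its underside, z up; starts standing on the table. May be absent
- print_bracket: green printed bracket, flat foot 34 mm (its x) by 44 mm (its y) by 6 mm with an upright rib through the middle, 12 mm thick (x), 44 mm long (y), up to 40 mm height: grip the rib above the foot; soft uncured resin, translucent-looking green, 24 to 46 g. Origin: centre of its underside, z up; starts standing on the table. May be absent
- stud_left (a point): top centre of the left (chamber +y) stud's red wing: bar 40 mm long (own x; unlocked, along the panel's edge), 12 thick, 30 tall; top 118 mm above the table when out. Below it turns a 6 mm thick red lug (underside 68.5 mm above the table) reaching 40 mm from the axis along the wing's white-striped end, over the panel's edge once locked. Grip the wing's long sides from above, push down, turn
- stud_right (a point): top centre of the right (chamber -y) stud's red wing: bar 40 mm long (own x; unlocked, along the panel's edge), 12 thick, 30 tall; top 118 mm above the table when out. Below it turns a 6 mm thick red lug (underside 68.5 mm above the table) reaching 40 mm from the axis along the wing's white-striped end, over the panel's edge once locked. Grip the wing's long sides from above, push down, turn
- cam_left (a joint): turn of the left (chamber +y side) cam stud in rad: 0 = unlocked (may start at up to 0.12), 1.57 = fully turned. Turns clockwise seen from above about the upright axis at chamber x = 0, y = +113 mm, friction about 0.04 N m. Barred beyond about 0.15 until the head is pushed in 6.5 mm; let go at 1.45 to 1.57, the head springs up into a detent and cannot turn back
- cam_right (a joint): turn of the right (chamber -y side) cam stud in rad: 0 = unlocked (may start at up to 0.12), 1.57 = fully turned. Turns clockwise seen from above about the upright axis at chamber x = 0, y = -113 mm, friction about 0.04 N m. Barred beyond about 0.15 until the head is pushed in 6.5 mm; let go at 1.45 to 1.57, the head springs up into a detent and cannot turn back
- head_left (a joint): left stud's push-in depth in m: 0 = out, 0.008 = fully in; spring 8 N at rest, 11 N fully in; locked and let go it rests at about 0.003
- head_right (a joint): right stud's push-in depth in m: 0 = out, 0.008 = fully in; spring 8 N at rest, 11 N fully in; locked and let go it rests at about 0.003
- start_top (a point): centre of the top of the green round start button, 26 mm in diameter, on the console, 68 mm above the table; pressed straight down
- start (a joint): travel of the start button in m: 0 = out, 0.006 = fully in (5 N); it springs back; more than 0.0045 counts as pressed
- cured_rook: bystander: yellow finished castle piece, 32 mm wide, 34 mm tall, origin at its foot; not part of the job
- cured_gear: bystander: white finished gear, 43 mm wide, 30 mm tall, origin at its foot; not part of the job
- cured_knuckle: bystander: white finished finger joint, 24 by 44 by 30 mm tall, origin at its foot; not part of the job
- nozzle_jar: bystander: small clear jar with a steel cap, 36 mm wide, 45 mm tall, origin at its foot; not part of the job
- safety_goggles: bystander: goggles, 50 by 150 by 45 mm, at the right near the robot
Things that resemble listed ones, but are neither listed nor needed, are in the scene too. What is shaped like the print_gear but black is not meant. What is shaped like the print_bracket but purple is not meant.

How it is judged:
By the outcome, as a careful person would: the job done as asked, in the order asked, and still so for the second after the job is handed in, with the robot touching nothing.
Of print_rook, print_gear, print_knuckle, print_bracket only 2 to 4 are there at a start; the rules pass over those that are not, and their reading is None.
At some moment in a run one of print_rook, print_gear, print_knuckle, print_bracket, finished_hub may be knocked a few centimetres aside while the robot is not near it.
It also fails if it takes over 210 s, if anything falls off the work surface, if the arm or the gripper's body presses on something with over 40 N, if the wrist force passes 120 N, or if a joint passes its speed limit or range.

## Working session

There is one attempt and no reset: what is moved stays moved. The work goes in short steps, Python scripts to look and compute and a shell command to move; the robot and the scene stay as the last step left them, time stands still between calls to the robot, and variables do not carry over. Pictures are saved under pics/ and viewed, about 12 in all and at most 16, crops included, and the job is handed in when it is done.

```bash
ls; mkdir -p pics; cat > h.py <<'E'
import numpy as np, cv2
from scipy.spatial.transform import Rotation as R
from workcell import env
def q(o): return R.from_quat([o[1],o[2],o[3],o[0]])
def cloud(name):
    im,d=env.read_camera(name); p=env.camera_params(name)
    return im,d,p
def px2w(p,u,v,d):
    c=np.stack([(u-p['cx'])/p['fx']*d, -(v-p['cy'])/p['fy']*d, -d*np.ones_like(u,float)],-1)
    return q(p['orientation']).apply(c.reshape(-1,3)).reshape(c.shape)+np.array(p['position'])
def full(p,d):
    v,u=np.mgrid[0:d.shape[0],0:d.shape[1]]
    return px2w(p,u.astype(float),v.astype(float),d)
def delta(pos,yaw=None):
    """shift in tool axes to reach pos; turn about tool z (deg) to make jaw axis (y) lie at world yaw (deg), mod 180"""
    s=env.get_state(); r=q(s['orientation'])
    sh=r.inv().apply(np.array(pos)-s['tcp_pos'])*1000
    y=r.as_matrix()[:,1]; cur=np.degrees(np.arctan2(y[1],y[0]))
    t=None
    if yaw is not None:
        t=-((yaw-cur+90)%180-90)
    return np.round(sh,1),t,cur
E
python3 - <<'E'
from h import *
s=env.get_state(); print(s)
for n in('top','side'):
    im,d,p=cloud(n); print(n,p)
    cv2.imwrite(f'pics/{n}0.png',cv2.resize(im,(800,600),interpolation=cv2.INTER_CUBIC)); np.savez(f'{n}0.npz',im=im,d=d)
E
```

```text
pics
{'clock': 0.0, 'joint_pos': array([-1.32561275e+00,  3.13968316e-01,  4.49650361e-02,  1.30359293e+00,
       -1.18783481e-05,  1.43118901e+00]), 'qvel': array([-2.32151047e-05, -2.81509984e-04, -2.46513467e-04,  8.92969625e-05,
        2.86376780e-04, -8.02235377e-04]), 'tau': array([-8.75963860e-05, -4.80626678e+01,  2.98532724e+01,  1.93779438e-02,
        8.33561870e-06,  8.36424050e-06]), 'tcp_pos': array([ 0.21569262, -0.53245608,  0.23042142]), 'orientation': array([-8.98376316e-04,  9.81548618e-01,  1.91210619e-01, -5.34151625e-05]), 'wrist_force': array([0.3551628 , 0.70107287, 0.0221182 ]), 'ft_torque': array([ 0.02360682, -0.03838523, -0.04317834]), 'finger_gap': 0.0850996788741595}
top {'fx': 539.2090173370229, 'fy': 539.2090173370229, 'cx': 287.7985834829215, 'cy': 208.13686645872457, 'position': array([ 0.47506292, -0.02011193,  1.58930289]), 'orientation': array([-0.69872207, -0.02009591,  0.01948203,  0.71484549])}
side {'fx': 512.4075551520162, 'fy': 512.4075551520162, 'cx': 274.63425805907735, 'cy': 206.47533026545875, 'position': array([0.19735254, 0.74302259, 0.92491577]), 'orientation': array([-0.21038817, -0.07877406,  0.3776382 ,  0.89828774])}
```

View pics/top0.png

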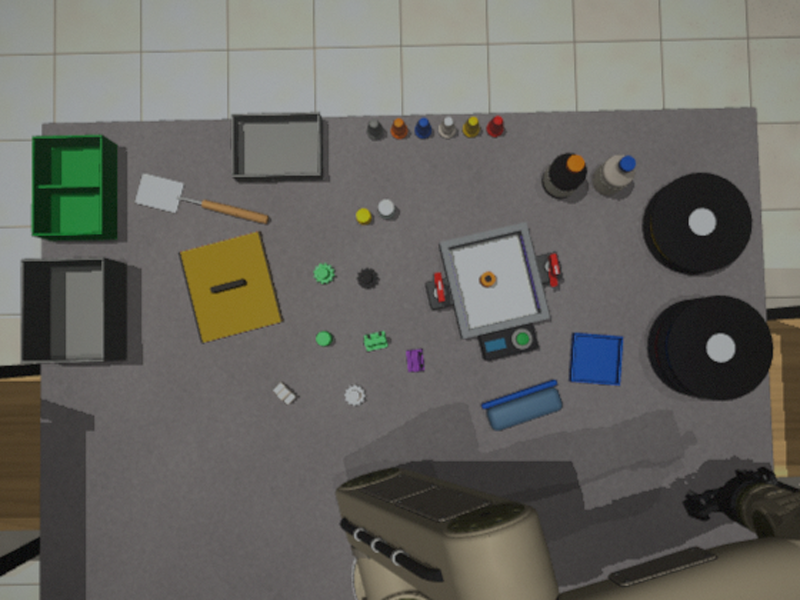

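View pics/side0.png

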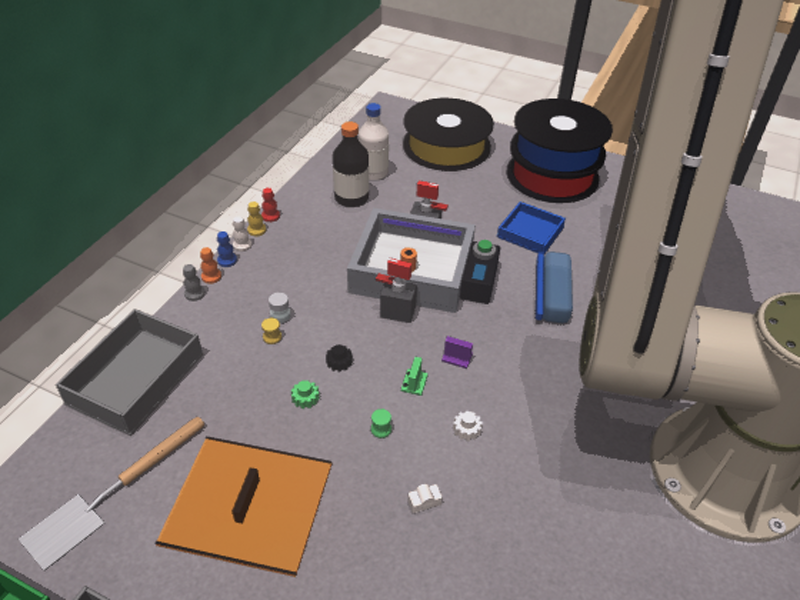

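The top view (800x600) shows three green prints: gear (323,273), rook (323,339) and bracket (376,341). Black gear (367,278) and purple bracket (415,360) are lookalikes and not meant. The orange hub is at (488,280), the tray at (597,359), the panel at (230,287), the studs at (438,287) and (553,270), and the start button at (522,339).

```bash
cat > m.py <<'E'
from h import *
np.set_printoptions(precision=4,suppress=True)
def seg(im,W,cond,box=None,zmin=0.0,zmax=.2):
    h=cv2.cvtColor(im,cv2.COLOR_BGR2HSV).astype(int); H,S,V=h[...,0],h[...,1],h[...,2]
    m=cond(H,S,V)&(W[...,2]>zmin)&(W[...,2]<zmax)
    n,l,st,c=cv2.connectedComponentsWithStats(m.astype(np.uint8))
    out=[]
    for i in range(1,n):
        if st[i,4]<12: continue
        P=W[l==i]
        xy=P[:,:2].astype(np.float32); r=cv2.minAreaRect(xy*1000)
        out.append((c[i],st[i,4],P.mean(0),np.percentile(P[:,2],95),r))
    return out
COL=dict(green=lambda H,S,V:(H>50)&(H<75)&(S>90)&(V>60),orange=lambda H,S,V:(H>5)&(H<16)&(S>130)&(V>120),
 red=lambda H,S,V:((H<5)|(H>174))&(S>150)&(V>80),blue=lambda H,S,V:(H>108)&(H<125)&(S>150)&(V>60),amber=lambda H,S,V:(H>15)&(H<26)&(S>140)&(V>60))
E
python3 - <<'E'
from m import *
f=np.load('top0.npz'); im,d=f['im'],f['d']; p=env.camera_params('top'); W=full(p,d)
for k in COL:
    for o in seg(im,W,COL[k],zmin=-.02):
        if o[2][0]>.2 and o[2][0]<.75: print(k,'px',o[0]*800/560,o[1],o[2],'ztop %.3f'%o[3],[np.round(x,1) for x in o[4]])
# chamber rim
m=(W[...,2]>.055)&(W[...,2]<.065)
n,l,st,c=cv2.connectedComponentsWithStats(m.astype(np.uint8))
i=[i for i in range(1,n) if st[i,4]>200]
for j in i:
    print('rim?',c[j]*800/560,st[j,4],W[l==j].mean(0),cv2.minAreaRect((W[l==j][:,:2]*1000).astype(np.float32)))
c1=cv2.resize(im[150:280,180:420],(800,433),interpolation=cv2.INTER_CUBIC); cv2.imwrite('pics/crop1.png',c1)
E
```

```text
green px [323.5812 273.1213] 146 [0.6167 0.1581 0.0199] ztop 0.034 [array([617.3, 158. ]), array([38.3, 39. ]), np.float64(55.1)]
green px [323.4954 337.7964] 94 [0.4846 0.1593 0.0292] ztop 0.040 [array([484.6, 160.2]), array([29. , 26.5]), np.float64(88.7)]
green px [375.1675 340.9436] 162 [0.4759 0.0554 0.0197] ztop 0.044 [array([476.6,  55.8]), array([33.5, 43.4]), np.float64(12.7)]
green px [522.0197 338.2759] 58 [ 0.4745 -0.2359  0.0724] ztop 0.078 [array([ 473.9, -235.9]), array([22.7, 22.5]), np.float64(34.0)]
red px [552.8413 269.8889] 90 [ 0.6058 -0.2967  0.0949] ztop 0.121 [array([ 608.1, -302.4]), array([62.5, 24.6]), np.float64(5.5)]
red px [438.61   285.8687] 74 [ 0.5798 -0.0735  0.0998] ztop 0.122 [array([579.2, -73.5]), array([15., 56.]), np.float64(89.5)]
blue px [595.9037 358.268 ] 1116 [ 0.4303 -0.3946  0.0092] ztop 0.027 [array([ 430.6, -391.7]), array([101. ,  97.8]), np.float64(84.1)]
blue px [518.6688 393.7662] 220 [ 0.3631 -0.2318  0.0298] ztop 0.036 [array([ 363.4, -232.3]), array([ 12.4, 157. ]), np.float64(17.9)]
amber px [365.1429 221.2381] 15 [0.7226 0.0714 0.0129] ztop 0.034 [array([722.9,  72.6]), array([10.1, 26.7]), np.float64(19.0)]
amber px [229.9871 286.566 ] 3556 [0.5947 0.353  0.0062] ztop 0.012 [array([595.3, 353.5]), array([193.1, 168.2]), np.float64(13.7)]
amber px [487.4687 278.5464] 57 [ 0.5955 -0.1735  0.0508] ztop 0.057 [array([ 596.5, -173.5]), array([25.2, 28.3]), np.float64(54.8)]
rim? [700.9948 221.3524] 1989 [ 0.6994 -0.6015  0.0622] ((698.3367919921875, -601.69091796875), (197.5372314453125, 199.0653839111328), 77.97370910644531)
rim? [491.8963 280.3263] 1353 [ 0.5912 -0.1813  0.0599] ((590.3634643554688, -184.21975708007812), (200.87374877929688, 267.7711181640625), 11.970104217529297)
```

View pics/crop1.png

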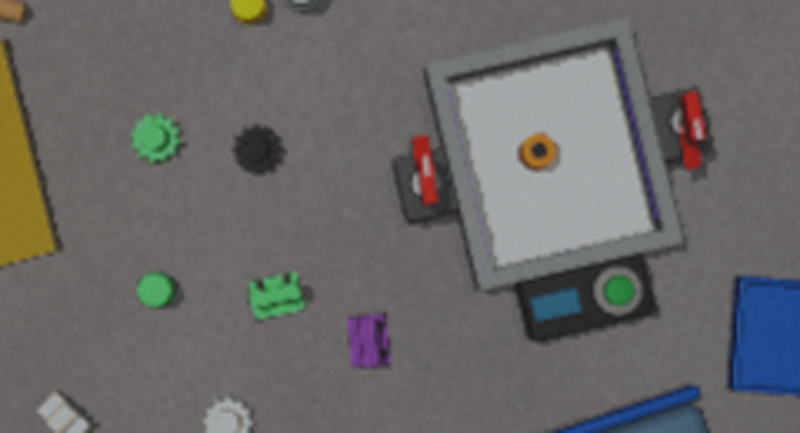

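```bash
cat >> m.py <<'E'
def plan(wps,start=None):
    """wps: (x,y,z,yaw_x deg or None). Prints shift (mm, tool axes at segment start) and turn about tool z."""
    s=env.get_state(); p0=np.array(s['tcp_pos']); X=q(s['orientation']).as_matrix()[:,0]; y0=np.degrees(np.arctan2(X[1],X[0]))
    print('at',p0,'yawx %.2f'%y0,'j6 %.2f'%s['joint_pos'][5])
    for w in wps:
        p1=np.array(w[:3]); a=np.radians(y0); d=(p1-p0)*1000
        c,n=np.cos(a),np.sin(a)
        tx=np.array([c,n]); ty=np.array([n,-c])
        t=0 if w[3] is None else -((w[3]-y0+180)%360-180)
        print(w,'-> dx %.1f dy %.1f dz %.1f mm turn %.1f'%(d[:2]@tx,d[:2]@ty,-d[2],t)); p0=p1; y0-=t
E
python3 - <<'E'
from m import *
from scipy.optimize import differential_evolution
f=np.load('top0.npz'); im,d=f['im'],f['d']; p=env.camera_params('top'); W=full(p,d)
near=np.linalg.norm(W[...,:2]-[.591,-.181],axis=-1)<.2
A=W[near&(W[...,2]>.053)&(W[...,2]<.067)][:,:2]*1000; F=W[near&(W[...,2]<.03)][:,:2]*1000
def loc(P,c): 
    t=np.radians(c[2]); return (P-c[:2])@np.array([[np.cos(t),-np.sin(t)],[np.sin(t),np.cos(t)]])
def cost(c):
    a=np.abs(loc(A,c)); g=np.abs(loc(F,c))
    ring=lambda q:(q[:,0]<99)&(q[:,1]<89)&((q[:,0]>85)|(q[:,1]>75))
    return -ring(a).sum()+ring(g).sum()
r=differential_evolution(cost,[(560,620),(-210,-150),(5,20)],seed=0,popsize=30,maxiter=200); c=r.x; print('chamber',c,r.fun)
for nm,a in(('red',None),):
    for o in seg(im,W,COL['red'],zmin=.108,zmax=.14): 
        print('wing',o[0],o[1],o[2],[np.round(x,1) for x in o[4]],'local',loc(o[2][None,:2]*1000,c))
t=np.radians(c[2]);Rm=np.array([[np.cos(t),-np.sin(t)],[np.sin(t),np.cos(t)]])
for y in(113,-113): print('pred stud',c[:2]+Rm@[0,y])
for o in seg(im,W,COL['green'],zmin=.025,zmax=.09): print('green',o[1],o[2],[np.round(x,1) for x in o[4]],'local',loc(o[2][None,:2]*1000,c))
for o in seg(im,W,lambda H,S,V:(H>5)&(H<26)&(S>130),zmin=.04,zmax=.07): print('hub',o[1],o[2],[np.round(x,1) for x in o[4]])
m=(W[...,2]>.02)&(W[...,2]<.06)&(np.linalg.norm(W[...,:2]-[.595,.353],axis=-1)<.07)
print('bar',W[m].mean(0),cv2.minAreaRect((W[m][:,:2]*1000).astype(np.float32)))
hx,hy=.5955,-.1735
plan([(hx,hy,.25,c[2]+90),(hx,hy,.11,None),(hx,hy,.022,None)])
E
```

```text
chamber [ 592.0306 -185.0434   11.9862] -1104.0
wing [387.2326 183.093 ] 43 [ 0.6201 -0.2938  0.1172] [array([ 615. , -294.9]), array([38.8, 12.2]), np.float64(3.5)] local [[   4.8413 -112.2071]]
wing [307.561  204.7317] 41 [ 0.5656 -0.074   0.1183] [array([569.1, -74.1]), array([37.5, 10.2]), np.float64(10.1)] local [[ -2.7958 114.1261]]
pred stud [568.5632 -74.5071]
pred stud [ 615.498  -295.5797]
green 457 [0.7937 0.6538 0.0761] [array([798.4, 657.2]), array([142.3, 199.9]), np.float64(88.7)] local [[371.475  778.6661]]
green 43 [0.6165 0.1602 0.0304] [array([616.1, 159.7]), array([20.3, 18.5]), np.float64(43.3)] local [[ 95.623  332.6218]]
green 77 [0.4841 0.1611 0.0345] [array([483.9, 160.9]), array([26.8, 25.1]), np.float64(44.2)] local [[-33.6921 360.9709]]
green 58 [ 0.4745 -0.2359  0.0724] [array([ 473.9, -235.9]), array([22.7, 22.5]), np.float64(34.0)] local [[-125.519   -25.3129]]
green 63 [0.476  0.0564 0.0404] [array([475.8,  56.3]), array([11.8, 41.9]), np.float64(9.9)] local [[-63.3278 260.3081]]
hub 52 [ 0.9106 -0.0014  0.0603] [array([912.3,  -2. ]), array([18.6, 22.5]), np.float64(67.2)]
hub 25 [ 0.9068 -0.1514  0.0541] [array([ 908.6, -151.2]), array([12. , 20.9]), np.float64(5.0)]
hub 67 [ 0.5949 -0.1725  0.0512] [array([ 595.7, -173.2]), array([24.3, 29.6]), np.float64(43.3)]
bar [0.5937 0.3524 0.0342] ((594.2123413085938, 352.8811340332031), (13.039921760559082, 70.85736083984375), 14.856666564941406)
at [ 0.2157 -0.5325  0.2305] yawx 22.05 j6 1.43
(0.5955, -0.1735, 0.25, np.float64(101.98622198559983)) -> dx 486.8 dy -190.2 dz -19.5 mm turn -79.9
(0.5955, -0.1735, 0.11, None) -> dx 0.0 dy 0.0 dz 140.0 mm turn 0.0
(0.5955, -0.1735, 0.022, None) -> dx 0.0 dy 0.0 dz 88.0 mm turn 0.0
```

Chamber at (0.592, -0.185), yaw 12.0°. Its predicted studs match the measured wings to within 1 mm.

```bash
python3 -m creep '[[0.045,-0.018,-0.02,0,0,-8],[0.09,-0.036,-0.02,0,0,-16],[0.135,-0.054,-0.02,0,0,-24],[0.18,-0.072,-0.02,0,0,-32],[0.225,-0.09,-0.02,0,0,-40],[0.27,-0.108,-0.02,0,0,-48],[0.315,-0.126,-0.02,0,0,-56],[0.36,-0.14,-0.02,0,0,-64]]' 0.055 25
python3 - <<'E'
from m import *
hx,hy=.5955,-.1730
plan([(hx,hy,.15,102),(hx,hy,.022,None),(hx,hy,.15,None)])
E
```

```text
clock: 0.9
tcp_pos: [0.4978, -0.2661, 0.2511]
orientation: [-0.0, 0.729, 0.685, -0.0]
wrist_force: [0.9, -0.4, 0.4]
finger_gap: 0.0548
at [ 0.4978 -0.2661  0.2511] yawx 86.39 j6 1.00
(0.5955, -0.173, 0.15, 102) -> dx 99.0 dy 91.6 dz 101.1 mm turn -15.6
(0.5955, -0.173, 0.022, None) -> dx 0.0 dy 0.0 dz 128.0 mm turn 0.0
(0.5955, -0.173, 0.15, None) -> dx 0.0 dy 0.0 dz -128.0 mm turn 0.0
```

```bash
python3 -m creep '[[0.04,0.036,0.03,0,0,-6],[0.08,0.072,0.06,0,0,-12],[0.099,0.092,0.1,0,0,-15.6],[0.099,0.092,0.1,0,0,-15.6],[0.099,0.092,0.1,0,0,-15.6],[0.099,0.092,0.1,0,0,-15.6],[0.099,0.092,0.1,0,0,-15.6],[0.099,0.092,0.1,0,0,-15.6]]'
python3 - <<'E'
from m import *
im,d,p=cloud('top'); W=full(p,d)
for o in seg(im,W,lambda H,S,V:(H>5)&(H<26)&(S>130),zmin=.03,zmax=.07): print('hub',o[1],o[2],[np.round(x,1) for x in o[4]])
im2,d2,p2=cloud('side')
cv2.imwrite('pics/s1.png',cv2.resize(im2[100:260,200:400],(750,600),interpolation=cv2.INTER_CUBIC))
plan([(.5955,-.173,.022,None)])
E
```

```text
clock: 1.7
tcp_pos: [0.5957, -0.1774, 0.1533]
orientation: [0.001, 0.633, 0.774, 0.0]
wrist_force: [-0.4, 0.1, 0.2]
finger_gap: 0.0549
hub 74 [ 0.9084 -0.0012  0.0521] [array([909.7,  -0. ]), array([21.5, 25.2]), np.float64(11.2)]
hub 50 [ 0.9059 -0.1494  0.0441] [array([ 908.2, -149.8]), array([26.5, 19.9]), np.float64(89.3)]
at [ 0.5956 -0.177   0.1528] yawx 101.54 j6 0.95
(0.5955, -0.173, 0.022, None) -> dx 4.0 dy 0.7 dz 130.8 mm turn 0.0
```

View pics/s1.png

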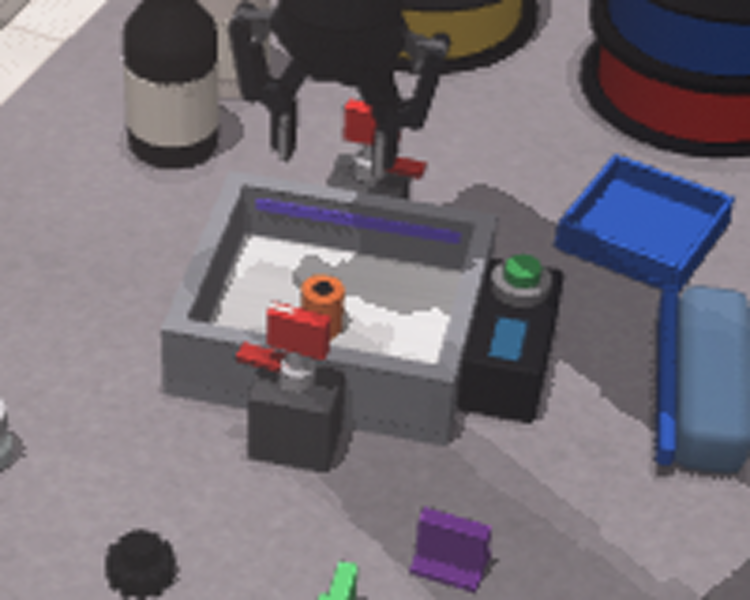

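The hub is still in place at crop (323,300). Descending, then gripping.

```bash
python3 -m creep '[[0.004,0.001,0.03,0,0,0],[0.004,0.001,0.06,0,0,0],[0.004,0.001,0.09,0,0,0],[0.004,0.001,0.115,0,0,0],[0.004,0.001,0.127,0,0,0],[0.004,0.001,0.127,0,0,0],[0.004,0.001,0.127,0,0,0],[0.004,0.001,0.127,0,0,0]]' 
python3 -m creep '[[0,0,0,0,0,0],[0,0,0,0,0,0],[0,0,0,0,0,0],[0,0,0,0,0,0],[0,0,0,0,0,0],[0,0,0,0,0,0],[0,0,0,0,0,0],[0,0,0,0,0,0]]' 0.0 30
python3 -m creep '[[0,0,-0.02,0,0,0],[0,0,-0.05,0,0,0],[0,0,-0.08,0,0,0],[0,0,-0.11,0,0,0],[0,0,-0.13,0,0,0],[0,0,-0.13,0,0,0],[0,0,-0.13,0,0,0],[0,0,-0.13,0,0,0]]' 
python3 - <<'E'
from m import *
tx,ty=.4306,-.393
plan([(tx,ty,.13,84),(tx,ty,.014,None)])
E
```

```text
clock: 2.6
tcp_pos: [0.597, -0.1723, 0.0262]
orientation: [0.002, 0.632, 0.775, 0.0]
wrist_force: [0.6, -0.4, 0.0]
finger_gap: 0.0549
clock: 3.4
tcp_pos: [0.5966, -0.1719, 0.0256]
orientation: [0.001, 0.632, 0.775, 0.0]
wrist_force: [-0.8, 0.1, 4.9]
finger_gap: 0.029
clock: 4.2
tcp_pos: [0.5948, -0.1712, 0.1527]
orientation: [-0.001, 0.632, 0.775, -0.0]
wrist_force: [-0.2, -0.6, -0.9]
finger_gap: 0.0294
at [ 0.5948 -0.1712  0.1527] yawx 101.65 j6 0.96
(0.4306, -0.393, 0.13, 84) -> dx -184.1 dy -205.6 dz 22.7 mm turn 17.6
(0.4306, -0.393, 0.014, None) -> dx 0.0 dy 0.0 dz 116.0 mm turn 0.0
```

```bash
python3 -m creep '[[-0.03,-0.033,0,0,0,4],[-0.06,-0.066,0,0,0,8],[-0.09,-0.1,0,0,0,12],[-0.12,-0.133,0,0,0,17.6],[-0.15,-0.167,0,0,0,17.6],[-0.184,-0.2055,0,0,0,17.6],[-0.184,-0.2055,0,0,0,17.6],[-0.184,-0.2055,0,0,0,17.6]]'
python3 -m creep '[[0,0,0.03,0,0,0],[0,0,0.06,0,0,0],[0,0,0.09,0,0,0],[0,0,0.115,0,0,0],[0,0,0.125,0,0,0],[0,0,0.132,0,0,0],[0,0,0.135,0,0,0],[0,0,0.135,0,0,0]]'
python3 - <<'E'
from m import *
plan([(.4306,-.393,.017,84)])
print(env.get_state()['wrist_force'])
E
```

```text
clock: 5.0
tcp_pos: [0.4301, -0.3937, 0.1527]
orientation: [-0.001, 0.744, 0.668, 0.0]
wrist_force: [0.0, 1.2, 0.8]
finger_gap: 0.0293
clock: 5.8
tcp_pos: [0.4323, -0.3934, 0.0199]
orientation: [0.001, 0.743, 0.67, -0.0]
wrist_force: [-0.9, -0.1, -0.2]
finger_gap: 0.029
at [ 0.4323 -0.3934  0.0199] yawx 84.08 j6 0.80
(0.4306, -0.393, 0.017, 84) -> dx 0.2 dy -1.7 dz 2.9 mm turn 0.1
[-0.9362 -0.1078 -0.2009]
```

```bash
python3 -m creep '[[0,0,0.001,0,0,0],[0,0,0.002,0,0,0],[0,0,0.003,0,0,0],[0,0,0.004,0,0,0],[0,0,0.004,0,0,0],[0,0,0.004,0,0,0],[0,0,0.004,0,0,0],[0,0,0.004,0,0,0]]'
python3 -m creep '[[0,0,0,0,0,0],[0,0,0,0,0,0],[0,0,0,0,0,0],[0,0,0,0,0,0],[0,0,0,0,0,0],[0,0,0,0,0,0],[0,0,0,0,0,0],[0,0,0,0,0,0]]' 0.048 25
python3 -m creep '[[0,0,-0.02,0,0,0],[0,0,-0.05,0,0,0],[0,0,-0.08,0,0,0],[0,0,-0.12,0,0,0],[0,0,-0.15,0,0,0],[0,0,-0.16,0,0,0],[0,0,-0.16,0,0,0],[0,0,-0.16,0,0,0]]' 0.05
cat > look.py <<'E'
from m import *
im,d,p=cloud('top'); W=full(p,d)
for o in seg(im,W,COL['green'],zmin=.022,zmax=.09):
    if .3<o[2][0]<.75: print('green',o[1],o[2],[np.round(x,1) for x in o[4]])
for o in seg(im,W,COL['orange'],zmin=.01,zmax=.09):
    if .3<o[2][0]<.75: print('orange',o[1],o[2],[np.round(x,1) for x in o[4]])
E
python3 - <<'E'
from look import *
cv2.imwrite('pics/t2.png',cv2.resize(im[150:290,180:450],(800,415),interpolation=cv2.INTER_CUBIC))
plan([(.476,.0563,.19,102),(.476,.0563,.013,None)])
E
```

```text
clock: 6.6
tcp_pos: [0.4317, -0.3935, 0.0157]
orientation: [0.0, 0.743, 0.669, -0.0]
wrist_force: [-0.1, -0.1, 4.6]
finger_gap: 0.0289
clock: 7.4
tcp_pos: [0.4316, -0.3933, 0.0153]
orientation: [0.0, 0.743, 0.669, -0.0]
wrist_force: [0.3, 0.7, -0.3]
finger_gap: 0.0478
clock: 8.2
tcp_pos: [0.4312, -0.3927, 0.1739]
orientation: [-0.001, 0.743, 0.669, 0.0]
wrist_force: [0.6, 0.1, -0.7]
finger_gap: 0.0503
green 44 [0.6164 0.1599 0.03  ] [array([616.2, 159.6]), array([19.8, 18.7]), np.float64(47.6)]
green 79 [0.4838 0.1612 0.0346] [array([484.4, 161.9]), array([26.1, 26.6]), np.float64(0.4)]
green 58 [ 0.4745 -0.2359  0.0724] [array([ 474., -235.]), array([22.3, 22.5]), np.float64(89.4)]
green 62 [0.476  0.0565 0.0403] [array([475.8,  56.2]), array([11.8, 42. ]), np.float64(10.0)]
orange 53 [ 0.4305 -0.3936  0.0421] [array([ 430.4, -393.8]), array([26.4, 22.9]), np.float64(88.3)]
at [ 0.4309 -0.3924  0.1734] yawx 84.04 j6 0.80
(0.476, 0.0563, 0.19, 102) -> dx 451.0 dy -1.7 dz -16.6 mm turn -18.0
(0.476, 0.0563, 0.013, None) -> dx 0.0 dy 0.0 dz 177.0 mm turn 0.0
```

View pics/t2.png

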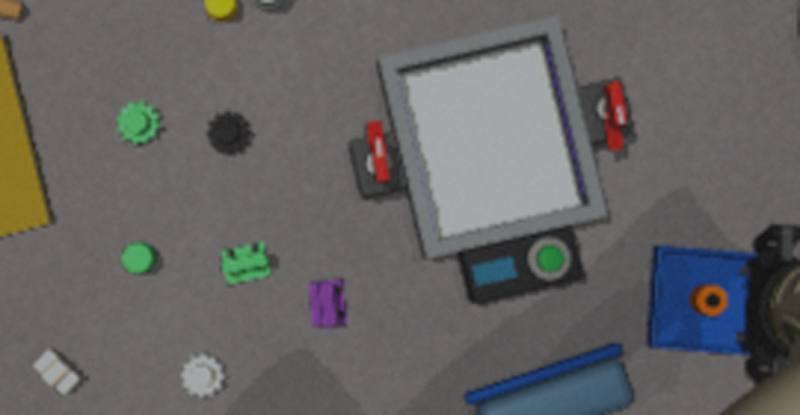

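Hub now stands in the blue tray (crop 711,300). Next is the bracket.

```bash
python3 -m creep '[[0.04,0,-0.005,0,0,-4],[0.08,0,-0.01,0,0,-8],[0.125,0,-0.015,0,0,-16],[0.17,0,-0.016,0,0,-16],[0.215,0,-0.016,0,0,-16],[0.26,0,-0.016,0,0,-16],[0.3,0,-0.016,0,0,-16],[0.3,0,-0.016,0,0,-16]]'
python3 - <<'E'
from look import *
plan([(.476,.0563,.12,100),(.476,.0563,.014,None)])
E
```

```text
clock: 9.05
tcp_pos: [0.4612, -0.0903, 0.1895]
orientation: [-0.002, 0.64, 0.768, -0.0]
wrist_force: [-0.1, -1.1, 0.6]
finger_gap: 0.0496
green 45 [0.6162 0.1607 0.0297] [array([616.8, 161.9]), array([23.7, 18.3]), np.float64(87.4)]
green 79 [0.4838 0.1612 0.0342] [array([484.5, 161.3]), array([26.5, 25.9]), np.float64(88.9)]
green 54 [ 0.4741 -0.2369  0.0728] [array([ 473.9, -237.2]), array([18. , 22.5]), np.float64(89.2)]
green 64 [0.4759 0.0565 0.0397] [array([475.8,  56.1]), array([11.9, 42. ]), np.float64(10.0)]
at [ 0.4617 -0.0924  0.1896] yawx 100.31 j6 1.02
(0.476, 0.0563, 0.12, 100) -> dx 143.8 dy 40.7 dz 69.6 mm turn 0.3
(0.476, 0.0563, 0.014, None) -> dx 0.0 dy 0.0 dz 106.0 mm turn 0.0
```

```bash
python3 -m creep '[[0.04,0.011,0.02,0,0,0],[0.08,0.022,0.04,0,0,0],[0.115,0.032,0.055,0,0,0],[0.144,0.0405,0.07,0,0,0],[0.144,0.0405,0.07,0,0,0],[0.144,0.0405,0.07,0,0,0],[0.144,0.0405,0.07,0,0,0],[0.144,0.0405,0.07,0,0,0]]'
python3 -m creep '[[0,0,0.03,0,0,0],[0,0,0.06,0,0,0],[0,0,0.085,0,0,0],[0,0,0.095,0,0,0],[0,0,0.1,0,0,0],[0,0,0.105,0,0,0],[0,0,0.105,0,0,0],[0,0,0.105,0,0,0]]'
python3 -m creep '[[0,0,0,0,0,0],[0,0,0,0,0,0],[0,0,0,0,0,0],[0,0,0,0,0,0],[0,0,0,0,0,0],[0,0,0,0,0,0],[0,0,0,0,0,0],[0,0,0,0,0,0]]' 0.0 23
python3 - <<'E'
from m import *
print(env.get_state()['wrist_force'])
plan([(.476,.0563,.19,None),(.5431,-.1954,.19,102),(.5431,-.1954,.029,None)])
E
```

```text
clock: 9.9
tcp_pos: [0.478, 0.0526, 0.1216]
orientation: [0.0, 0.643, 0.766, 0.0]
wrist_force: [-0.1, 0.1, 0.3]
finger_gap: 0.0502
clock: 10.7
tcp_pos: [0.4783, 0.0539, 0.0171]
orientation: [0.001, 0.642, 0.766, 0.0]
wrist_force: [-1.0, 0.3, 0.5]
finger_gap: 0.0499
clock: 11.5
tcp_pos: [0.4779, 0.054, 0.0167]
orientation: [0.0, 0.642, 0.766, 0.0]
wrist_force: [-1.0, -0.8, 6.0]
finger_gap: 0.0114
[-0.9815 -0.8096  5.9771]
at [0.4779 0.054  0.0167] yawx 100.05 j6 1.34
(0.476, 0.0563, 0.19, None) -> dx 2.6 dy -1.5 dz -173.3 mm turn 0.0
(0.5431, -0.1954, 0.19, 102) -> dx -259.5 dy 22.1 dz -0.0 mm turn -1.9
(0.5431, -0.1954, 0.029, None) -> dx 0.0 dy 0.0 dz 161.0 mm turn 0.0
```

```bash
python3 -m creep '[[0,0,-0.01,0,0,0],[0,0,-0.03,0,0,0],[0,0,-0.06,0,0,0],[0,0,-0.09,0,0,0],[0,0,-0.12,0,0,0],[0,0,-0.15,0,0,0],[0,0,-0.17,0,0,0],[0,0,-0.17,0,0,0]]'
python3 -m creep '[[-0.04,0.003,0,0,0,-1.9],[-0.08,0.006,0,0,0,-1.9],[-0.12,0.01,0,0,0,-1.9],[-0.16,0.013,0,0,0,-1.9],[-0.2,0.016,0,0,0,-1.9],[-0.24,0.02,0,0,0,-1.9],[-0.257,0.021,0,0,0,-1.9],[-0.257,0.021,0,0,0,-1.9]]'
python3 - <<'E'
from look import *
plan([(.5431,-.1954,.032,102)])
print(env.get_state()['finger_gap'])
E
```

```text
clock: 12.3
tcp_pos: [0.4792, 0.0539, 0.1895]
orientation: [0.002, 0.642, 0.766, 0.002]
wrist_force: [-0.1, 0.2, -0.9]
finger_gap: 0.0112
clock: 13.1
tcp_pos: [0.5427, -0.1973, 0.1848]
orientation: [-0.001, 0.631, 0.776, -0.0]
wrist_force: [-0.4, 0.7, -0.8]
finger_gap: 0.0113
green 44 [0.6163 0.1598 0.0305] [array([616.3, 159.6]), array([19.4, 18.4]), np.float64(44.6)]
green 79 [0.4838 0.1612 0.0344] [array([484.5, 161.3]), array([26.6, 26. ]), np.float64(88.5)]
at [ 0.5422 -0.1956  0.185 ] yawx 101.85 j6 0.88
(0.5431, -0.1954, 0.032, 102) -> dx 0.0 dy 0.9 dz 153.0 mm turn -0.1
0.011560273144525107
```

```bash
python3 -m creep '[[0,0.001,0.03,0,0,0],[0,0.001,0.07,0,0,0],[0,0.001,0.11,0,0,0],[0,0.001,0.13,0,0,0],[0,0.001,0.14,0,0,0],[0,0.001,0.147,0,0,0],[0,0.001,0.147,0,0,0],[0,0.001,0.147,0,0,0]]'
python3 -m creep '[[0,0,0.001,0,0,0],[0,0,0.002,0,0,0],[0,0,0.003,0,0,0],[0,0,0.004,0,0,0],[0,0,0.005,0,0,0],[0,0,0.0055,0,0,0],[0,0,0.0055,0,0,0],[0,0,0.0055,0,0,0]]'
python3 - <<'E'
from look import *
plan([(.5431,-.1954,.032,102)])
E
```

```text
clock: 13.95
tcp_pos: [0.5448, -0.1953, 0.0406]
orientation: [0.001, 0.629, 0.777, 0.0]
wrist_force: [-0.3, 0.3, 0.1]
finger_gap: 0.0114
clock: 14.75
tcp_pos: [0.544, -0.1952, 0.0337]
orientation: [-0.0, 0.63, 0.777, -0.0]
wrist_force: [0.3, -0.6, 0.3]
finger_gap: 0.0114
green 45 [0.617  0.1606 0.0287] [array([617. , 161.6]), array([21.9, 19.5]), np.float64(74.3)]
green 79 [0.4838 0.1612 0.0346] [array([484.5, 161.6]), array([26.3, 26. ]), np.float64(88.9)]
at [ 0.544  -0.1953  0.0338] yawx 101.94 j6 0.88
(0.5431, -0.1954, 0.032, 102) -> dx 0.0 dy -0.9 dz 1.8 mm turn -0.1
```

Not touching yet; go 2.5 mm lower, release, rise, then to the rook.

```bash
python3 -m creep '[[0,0,0.0005,0,0,0],[0,0,0.001,0,0,0],[0,0,0.0015,0,0,0],[0,0,0.002,0,0,0],[0,0,0.0025,0,0,0],[0,0,0.0025,0,0,0],[0,0,0.0025,0,0,0],[0,0,0.0025,0,0,0]]'
python3 -m creep '[[0,0,0,0,0,0],[0,0,0,0,0,0],[0,0,0,0,0,0],[0,0,0,0,0,0],[0,0,0,0,0,0],[0,0,0,0,0,0],[0,0,0,0,0,0],[0,0,0,0,0,0]]' 0.026 23
python3 -m creep '[[0,0,-0.02,0,0,0],[0,0,-0.05,0,0,0],[0,0,-0.08,0,0,0],[0,0,-0.11,0,0,0],[0,0,-0.14,0,0,0],[0,0,-0.15,0,0,0],[0,0,-0.15,0,0,0],[0,0,-0.15,0,0,0]]'
python3 - <<'E'
from look import *
plan([(.484,.1613,.18,102),(.484,.1613,.1,102),(.484,.1613,.008,None)])
E
```

```text
clock: 15.6
tcp_pos: [0.544, -0.1952, 0.0317]
orientation: [0.0, 0.63, 0.777, -0.0]
wrist_force: [-1.5, 1.3, 5.8]
finger_gap: 0.0115
clock: 16.4
tcp_pos: [0.544, -0.1952, 0.0313]
orientation: [0.0, 0.63, 0.777, -0.0]
wrist_force: [0.3, -0.2, -0.6]
finger_gap: 0.0261
clock: 17.2
tcp_pos: [0.5435, -0.195, 0.1801]
orientation: [-0.001, 0.63, 0.777, -0.0]
wrist_force: [0.2, -0.3, -0.5]
finger_gap: 0.026
green 47 [0.6163 0.1604 0.0294] [array([617.4, 161.1]), array([24.7, 19.1]), np.float64(52.1)]
green 43 [ 0.5386 -0.179   0.0435] [array([ 539.3, -179.1]), array([30.5, 16.6]), np.float64(4.9)]
green 79 [0.4838 0.1612 0.0346] [array([484.6, 161.3]), array([26.1, 26.1]), np.float64(88.0)]
at [ 0.5431 -0.1948  0.1796] yawx 101.95 j6 0.88
(0.484, 0.1613, 0.18, 102) -> dx 360.6 dy 15.8 dz -0.4 mm turn -0.1
(0.484, 0.1613, 0.1, 102) -> dx 0.0 dy 0.0 dz 80.0 mm turn -0.0
(0.484, 0.1613, 0.008, None) -> dx 0.0 dy 0.0 dz 92.0 mm turn 0.0
```

```bash
python3 -m creep '[[0.03,0.001,0,0,0,0],[0.075,0.003,0,0,0,0],[0.125,0.005,0,0,0,0],[0.175,0.0075,0,0,0,0],[0.225,0.01,0,0,0,0],[0.275,0.012,0,0,0,0],[0.325,0.014,0,0,0,0],[0.3605,0.016,0,0,0,0]]' 0.052
python3 -m creep '[[0,0,0.02,0,0,0],[0,0,0.05,0,0,0],[0,0,0.08,0,0,0],[0,0,0.08,0,0,0],[0,0,0.08,0,0,0],[0,0,0.08,0,0,0],[0,0,0.08,0,0,0],[0,0,0.08,0,0,0]]'
python3 - <<'E'
from look import *
im2,d2,p2=cloud('side')
cv2.imwrite('pics/s3.png',cv2.resize(im2[100:340,180:420],(600,600),interpolation=cv2.INTER_CUBIC))
plan([(.484,.1613,.008,102)])
E
```

```text
clock: 18.05
tcp_pos: [0.4828, 0.1633, 0.1795]
orientation: [-0.001, 0.629, 0.777, -0.001]
wrist_force: [1.4, -0.4, -0.4]
finger_gap: 0.0521
clock: 18.85
tcp_pos: [0.486, 0.1608, 0.1025]
orientation: [0.001, 0.63, 0.777, 0.001]
wrist_force: [-0.3, -0.7, -0.0]
finger_gap: 0.0521
green 46 [0.6161 0.1602 0.03  ] [array([616.4, 160.2]), array([21., 18.]), np.float64(89.4)]
green 109 [ 0.5406 -0.192   0.0442] [array([ 541. , -192.2]), array([28.9, 44.3]), np.float64(12.7)]
green 59 [ 0.4745 -0.2359  0.0723] [array([ 474.6, -235.9]), array([22.6, 23.1]), np.float64(26.4)]
at [0.4856 0.1608 0.1021] yawx 101.94 j6 1.53
(0.484, 0.1613, 0.008, 102) -> dx 0.8 dy -1.5 dz 94.1 mm turn -0.1
```

View pics/s3.png

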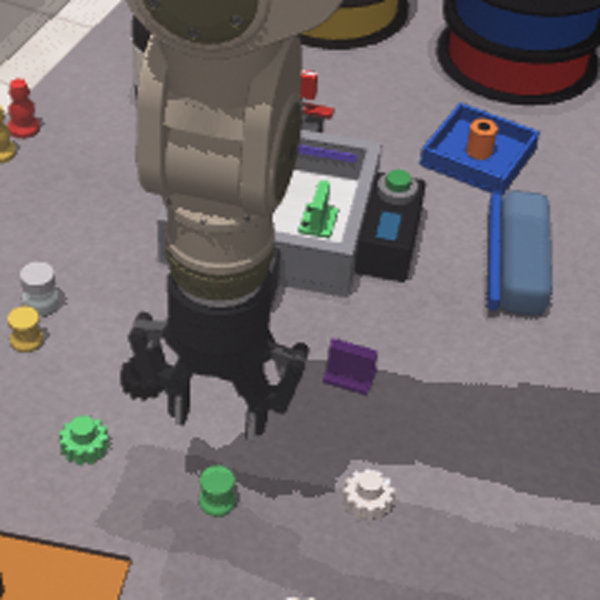

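Bracket stands upright in the chamber (318,210), the hub in the tray (482,138), and the rook (218,490) is unmoved. Grasping the rook.

```bash
python3 -m creep '[[0.001,-0.001,0.03,0,0,0],[0.001,-0.0015,0.055,0,0,0],[0.001,-0.0015,0.075,0,0,0],[0.001,-0.0015,0.087,0,0,0],[0.001,-0.0015,0.092,0,0,0],[0.001,-0.0015,0.092,0,0,0],[0.001,-0.0015,0.092,0,0,0],[0.001,-0.0015,0.092,0,0,0]]'
python3 -m creep '[[0,0,0,0,0,0],[0,0,0,0,0,0],[0,0,0,0,0,0],[0,0,0,0,0,0],[0,0,0,0,0,0],[0,0,0,0,0,0],[0,0,0,0,0,0],[0,0,0,0,0,0]]' 0.0 23
python3 -m creep '[[0,0,-0.01,0,0,0],[0,0,-0.03,0,0,0],[0,0,-0.06,0,0,0],[0,0,-0.09,0,0,0],[0,0,-0.12,0,0,0],[0,0,-0.15,0,0,0],[0,0,-0.17,0,0,0],[0,0,-0.17,0,0,0]]'
python3 - <<'E'
from m import *
plan([(.6232,-.1395,.18,102)])
E
```

```text
clock: 19.75
tcp_pos: [0.4843, 0.1616, 0.0103]
orientation: [0.001, 0.63, 0.777, 0.001]
wrist_force: [0.4, -0.2, 0.1]
finger_gap: 0.0516
clock: 20.55
tcp_pos: [0.484, 0.1616, 0.0099]
orientation: [0.0, 0.63, 0.777, 0.0]
wrist_force: [-0.5, -0.3, 5.6]
finger_gap: 0.028
clock: 21.35
tcp_pos: [0.485, 0.1618, 0.1826]
orientation: [0.002, 0.63, 0.777, 0.002]
wrist_force: [1.1, 0.5, -0.9]
finger_gap: 0.0281
at [0.485  0.1618 0.1826] yawx 101.95 j6 1.53
(0.6232, -0.1395, 0.18, 102) -> dx -323.4 dy 72.8 dz 2.6 mm turn -0.0
```

```bash
python3 -m creep '[[-0.03,0.007,0,0,0,0],[-0.08,0.018,0,0,0,0],[-0.13,0.029,0,0,0,0],[-0.18,0.0405,0,0,0,0],[-0.225,0.051,0,0,0,0],[-0.27,0.061,0,0,0,0],[-0.31,0.07,0,0,0,0],[-0.3235,0.073,0,0,0,0]]'
python3 -m creep '[[0,0,0,0,0,0],[0,0,0.03,0,0,0],[0,0,0.07,0,0,0],[0,0,0.11,0,0,0],[0,0,0.13,0,0,0],[0,0,0.14,0,0,0],[0,0,0.145,0,0,0],[0,0,0.145,0,0,0]]'
python3 - <<'E'
from m import *
plan([(.6232,-.1395,.0249,102)])
E
```

```text
clock: 22.15
tcp_pos: [0.6222, -0.1438, 0.1772]
orientation: [-0.0, 0.631, 0.776, -0.001]
wrist_force: [0.8, -0.3, -0.1]
finger_gap: 0.0283
clock: 22.95
tcp_pos: [0.6218, -0.1391, 0.0346]
orientation: [0.0, 0.629, 0.777, 0.0]
wrist_force: [0.1, 0.2, 0.3]
finger_gap: 0.0281
at [ 0.6218 -0.1391  0.0346] yawx 102.00 j6 1.02
(0.6232, -0.1395, 0.0249, 102) -> dx -0.7 dy 1.3 dz 9.7 mm turn 0.0
```

```bash
python3 -m creep '[[0,0.001,0.003,0,0,0],[0,0.001,0.005,0,0,0],[0,0.001,0.007,0,0,0],[0,0.001,0.008,0,0,0],[0,0.001,0.009,0,0,0],[0,0.001,0.0096,0,0,0],[0,0.001,0.0096,0,0,0],[0,0.001,0.0096,0,0,0]]'
python3 -m creep '[[0,0,0,0,0,0],[0,0,0,0,0,0],[0,0,0,0,0,0],[0,0,0,0,0,0],[0,0,0,0,0,0],[0,0,0,0,0,0],[0,0,0,0,0,0],[0,0,0,0,0,0]]' 0.042 23
python3 -m creep '[[0,0,-0.02,0,0,0],[0,0,-0.05,0,0,0],[0,0,-0.08,0,0,0],[0,0,-0.11,0,0,0],[0,0,-0.14,0,0,0],[0,0,-0.155,0,0,0],[0,0,-0.155,0,0,0],[0,0,-0.155,0,0,0]]'
python3 - <<'E'
from look import *
plan([(.6163,.16,.18,102),(.6163,.16,.1,102),(.6163,.16,.02,None)])
E
```

```text
clock: 23.75
tcp_pos: [0.6228, -0.1399, 0.025]
orientation: [0.0, 0.63, 0.777, -0.0]
wrist_force: [-0.5, 0.4, 2.3]
finger_gap: 0.0282
clock: 24.55
tcp_pos: [0.6227, -0.1397, 0.0247]
orientation: [0.0, 0.63, 0.777, -0.0]
wrist_force: [-0.4, 0.4, 0.6]
finger_gap: 0.042
clock: 25.35
tcp_pos: [0.6226, -0.1397, 0.1793]
orientation: [0.0, 0.63, 0.777, -0.0]
wrist_force: [0.1, 0.6, -1.2]
finger_gap: 0.0418
green 44 [0.6165 0.1598 0.0301] [array([616.2, 160. ]), array([20., 18.]), np.float64(86.4)]
green 56 [ 0.4747 -0.2361  0.0727] [array([ 475.4, -236.3]), array([21.3, 19.8]), np.float64(88.5)]
at [ 0.6221 -0.1395  0.1784] yawx 101.95 j6 1.02
(0.6163, 0.16, 0.18, 102) -> dx 294.2 dy 56.3 dz -1.6 mm turn -0.1
(0.6163, 0.16, 0.1, 102) -> dx 0.0 dy 0.0 dz 80.0 mm turn -0.0
(0.6163, 0.16, 0.02, None) -> dx 0.0 dy 0.0 dz 80.0 mm turn 0.0
```

```bash
python3 -m creep '[[0.04,0.008,0,0,0,0],[0.08,0.015,0,0,0,0],[0.12,0.023,0,0,0,0],[0.16,0.03,0,0,0,0],[0.205,0.039,0,0,0,0],[0.25,0.048,0,0,0,0],[0.294,0.056,0,0,0,0],[0.294,0.056,0,0,0,0]]'
python3 -m creep '[[0,0,0.02,0,0,0],[0,0,0.05,0,0,0],[0,0,0.08,0,0,0],[0,0,0.1,0,0,0],[0,0,0.12,0,0,0],[0,0,0.12,0,0,0],[0,0,0.12,0,0,0],[0,0,0.12,0,0,0]]'
python3 - <<'E'
from look import *
plan([(.6163,.16,.02,102)])
E
```

```text
clock: 26.2
tcp_pos: [0.6148, 0.1649, 0.1775]
orientation: [-0.002, 0.627, 0.779, -0.001]
wrist_force: [-0.4, -0.7, 0.2]
finger_gap: 0.0422
clock: 27.0
tcp_pos: [0.6172, 0.1592, 0.0605]
orientation: [0.0, 0.63, 0.777, 0.0]
wrist_force: [-0.1, 0.3, 0.3]
finger_gap: 0.0418
green 83 [ 0.6213 -0.1398  0.0489] [array([ 621. , -139.4]), array([28.6, 26. ]), np.float64(86.0)]
green 104 [ 0.5419 -0.1916  0.045 ] [array([ 541.8, -192.1]), array([29.9, 44.5]), np.float64(14.6)]
green 58 [ 0.4746 -0.2357  0.0729] [array([ 474.1, -235.2]), array([22.6, 22.1]), np.float64(4.4)]
at [0.6175 0.1593 0.0608] yawx 101.93 j6 1.49
(0.6163, 0.16, 0.02, 102) -> dx 0.9 dy -1.0 dz 40.8 mm turn -0.1
```

```bash
python3 -m creep '[[0.001,-0.001,0.02,0,0,0],[0.001,-0.001,0.03,0,0,0],[0.001,-0.001,0.036,0,0,0],[0.001,-0.001,0.039,0,0,0],[0.001,-0.001,0.041,0,0,0],[0.001,-0.001,0.041,0,0,0],[0.001,-0.001,0.041,0,0,0],[0.001,-0.001,0.041,0,0,0]]'
python3 -m creep '[[0,0,0,0,0,0],[0,0,0,0,0,0],[0,0,0,0,0,0],[0,0,0,0,0,0],[0,0,0,0,0,0],[0,0,0,0,0,0],[0,0,0,0,0,0],[0,0,0,0,0,0]]' 0.0 23
python3 -m creep '[[0,0,-0.01,0,0,0],[0,0,-0.03,0,0,0],[0,0,-0.06,0,0,0],[0,0,-0.09,0,0,0],[0,0,-0.12,0,0,0],[0,0,-0.15,0,0,0],[0,0,-0.16,0,0,0],[0,0,-0.16,0,0,0]]'
python3 - <<'E'
from m import *
plan([(.641,-.2135,.18,102)])
E
```

```text
clock: 27.85
tcp_pos: [0.6158, 0.1603, 0.0191]
orientation: [0.0, 0.63, 0.777, 0.0]
wrist_force: [0.6, -0.3, 0.8]
finger_gap: 0.0421
clock: 28.65
tcp_pos: [0.6158, 0.1603, 0.0191]
orientation: [0.0, 0.63, 0.777, 0.0]
wrist_force: [-1.0, 0.2, 4.9]
finger_gap: 0.0208
clock: 29.45
tcp_pos: [0.6163, 0.1604, 0.1802]
orientation: [0.001, 0.63, 0.777, 0.001]
wrist_force: [0.6, 0.5, -0.5]
finger_gap: 0.0208
at [0.6163 0.1604 0.1802] yawx 101.94 j6 1.49
(0.641, -0.2135, 0.18, 102) -> dx -370.9 dy -53.2 dz 0.2 mm turn -0.1
```

```bash
python3 -m creep '[[-0.03,-0.004,0,0,0,0],[-0.08,-0.0115,0,0,0,0],[-0.13,-0.0185,0,0,0,0],[-0.18,-0.026,0,0,0,0],[-0.23,-0.033,0,0,0,0],[-0.28,-0.04,0,0,0,0],[-0.33,-0.047,0,0,0,0],[-0.371,-0.053,0,0,0,0]]'
python3 -m creep '[[0,0,0,0,0,0],[0,0,0,0,0,0],[0,0,0.03,0,0,0],[0,0,0.07,0,0,0],[0,0,0.1,0,0,0],[0,0,0.125,0,0,0],[0,0,0.134,0,0,0],[0,0,0.134,0,0,0]]'
python3 - <<'E'
from m import *
plan([(.641,-.2135,.0341,102)])
E
```

```text
clock: 30.25
tcp_pos: [0.6391, -0.2157, 0.1758]
orientation: [-0.002, 0.63, 0.777, -0.001]
wrist_force: [0.2, 0.6, 0.1]
finger_gap: 0.0204
clock: 31.05
tcp_pos: [0.6389, -0.2114, 0.0425]
orientation: [-0.002, 0.629, 0.777, -0.001]
wrist_force: [-0.2, -0.4, -0.7]
finger_gap: 0.0204
at [ 0.6389 -0.2114  0.0425] yawx 102.05 j6 0.92
(0.641, -0.2135, 0.0341, 102) -> dx -2.5 dy 1.7 dz 8.4 mm turn 0.0
```

```bash
python3 -m creep '[[-0.001,0.001,0.002,0,0,0],[-0.001,0.001,0.004,0,0,0],[-0.001,0.001,0.006,0,0,0],[-0.001,0.001,0.0075,0,0,0],[-0.001,0.001,0.008,0,0,0],[-0.001,0.001,0.0085,0,0,0],[-0.001,0.001,0.0085,0,0,0],[-0.001,0.001,0.0085,0,0,0]]'
python3 -m creep '[[0,0,0,0,0,0],[0,0,0,0,0,0],[0,0,0,0,0,0],[0,0,0,0,0,0],[0,0,0,0,0,0],[0,0,0,0,0,0],[0,0,0,0,0,0],[0,0,0,0,0,0]]' 0.035 23
python3 -m creep '[[0,0,-0.02,0,0,0],[0,0,-0.05,0,0,0],[0,0,-0.08,0,0,0],[0,0,-0.11,0,0,0],[0,0,-0.14,0,0,0],[0,0,-0.145,0,0,0],[0,0,-0.145,0,0,0],[0,0,-0.145,0,0,0]]'
python3 - <<'E'
from m import *
plan([(.594,.353,.18,104),(.594,.353,.1,104)])
E
```

```text
clock: 31.85
tcp_pos: [0.6416, -0.2145, 0.0363]
orientation: [0.0, 0.63, 0.777, -0.0]
wrist_force: [0.4, 0.2, -0.2]
finger_gap: 0.0204
clock: 32.65
tcp_pos: [0.6416, -0.2144, 0.0362]
orientation: [0.0, 0.63, 0.777, -0.0]
wrist_force: [0.5, 0.5, 0.1]
finger_gap: 0.0352
clock: 33.45
tcp_pos: [0.641, -0.2142, 0.1798]
orientation: [-0.001, 0.63, 0.777, -0.0]
wrist_force: [-0.7, 0.5, -1.1]
finger_gap: 0.0349
at [ 0.641  -0.2142  0.1798] yawx 101.95 j6 0.92
(0.594, 0.353, 0.18, 104) -> dx 564.6 dy 71.4 dz -0.2 mm turn -2.1
(0.594, 0.353, 0.1, 104) -> dx 0.0 dy 0.0 dz 80.0 mm turn -0.0
```

```bash
python3 -m creep '[[0.04,0.005,0,0,0,-2],[0.085,0.01,0,0,0,-2],[0.13,0.0165,0,0,0,-2],[0.18,0.0225,0,0,0,-2],[0.23,0.029,0,0,0,-2],[0.28,0.0355,0,0,0,-2],[0.33,0.0415,0,0,0,-2],[0.375,0.0475,0,0,0,-2]]' 0.04
python3 - <<'E'
from look import *
cv2.imwrite('pics/t4.png',cv2.resize(im[130:270,100:420],(800,350),interpolation=cv2.INTER_CUBIC))
g=(W[...,2]>.02)&(W[...,2]<.06)&(np.linalg.norm(W[...,:2]-[.595,.353],axis=-1)<.07)
print('bar',W[g].mean(0),cv2.minAreaRect((W[g][:,:2]*1000).astype(np.float32)))
for o in seg(im,W,COL['amber'],zmin=-.02,zmax=.03): print('amber',o[1],o[2],o[4])
plan([(.594,.353,.1,104)])
E
```

```text
clock: 34.25
tcp_pos: [0.6087, 0.1643, 0.179]
orientation: [-0.001, 0.616, 0.788, -0.001]
wrist_force: [1.0, 0.2, -0.0]
finger_gap: 0.0398
green 151 [ 0.6681 -0.2255  0.036 ] [array([ 667.3, -225.3]), array([39.4, 39.4]), np.float64(15.4)]
green 85 [ 0.6212 -0.1397  0.0483] [array([ 621. , -139.3]), array([28.5, 26.6]), np.float64(89.5)]
green 106 [ 0.5395 -0.1925  0.0445] [array([ 538. , -194.1]), array([28.8, 44.9]), np.float64(23.1)]
green 59 [ 0.4746 -0.2357  0.0723] [array([ 474.4, -234.7]), array([22.2, 23.2]), np.float64(82.8)]
bar [0.5896 0.37   0.0341] ((590.2054443359375, 370.3791809082031), (11.994657516479492, 37.28132247924805), 15.517952919006348)
amber 45 [ 0.9035 -0.1487  0.0143] ((905.9722290039062, -148.2080535888672), (33.05867004394531, 18.46615219116211), 69.78755950927734)
amber 12 [0.7233 0.0694 0.0074] ((722.4768676757812, 70.14752960205078), (6.541956424713135, 23.891050338745117), 29.650056838989258)
amber 1662 [0.5872 0.3972 0.0062] ((585.2891845703125, 393.19183349609375), (192.00497436523438, 86.07682037353516), 13.719826698303223)
at [0.6075 0.1714 0.179 ] yawx 104.34 j6 1.47
(0.594, 0.353, 0.1, 104) -> dx 179.3 dy 31.9 dz 79.0 mm turn 0.3
```

View pics/t4.png

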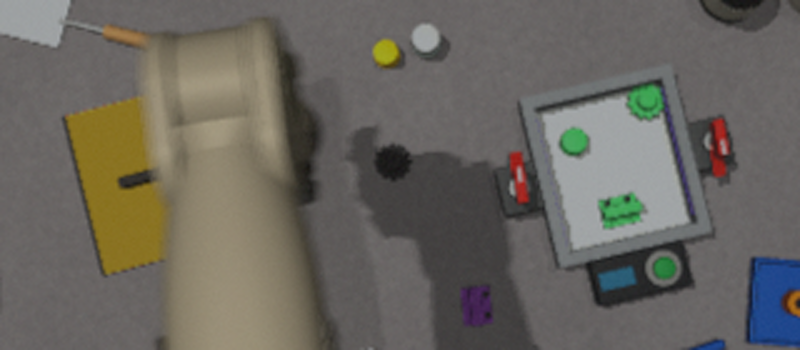

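The gear (crop 646,100) has moved from where I set it into the chamber's corner. I'll check whether it lies flat.

```bash
python3 - <<'E'
from look import *
a=np.radians(12); m=COL['green'](*[cv2.cvtColor(im,cv2.COLOR_BGR2HSV).astype(int)[...,i] for i in range(3)])&(np.linalg.norm(W[...,:2]-[.667,-.225],axis=-1)<.04)
P=W[m]; L=(P[:,:2]-[.592,-.185])@np.array([[np.cos(a),-np.sin(a)],[np.sin(a),np.cos(a)]])
print(L.min(0),L.max(0),np.percentile(P[:,2],[2,25,50,75,98]))
hi=P[:,2]>.040; print('hub',L[hi].mean(0),hi.sum(), 'rim plane')
lo=(P[:,2]>.022)&~hi; A=np.c_[L[lo],np.ones(lo.sum())]; print(np.linalg.lstsq(A,P[lo,2],rcond=None)[0])
im2,d2,p2=cloud('side')
cv2.imwrite('pics/s5.png',cv2.resize(np.hstack([im2[130:230,230:360],im[150:250,300:430]]),(800,308),interpolation=cv2.INTER_CUBIC))
E
```

```text
green 150 [ 0.668  -0.2254  0.0361] [array([ 667.8, -225.7]), array([38.9, 39.2]), np.float64(17.5)]
green 86 [ 0.6211 -0.1396  0.0481] [array([ 621.6, -140.1]), array([26.4, 28.5]), np.float64(44.0)]
green 108 [ 0.5416 -0.1914  0.0435] [array([ 541.5, -192.5]), array([30.8, 44.8]), np.float64(10.0)]
green 59 [ 0.4746 -0.2358  0.0719] [array([ 474.3, -235.9]), array([22.5, 22.1]), np.float64(27.7)]
[ 0.046  -0.0755] [ 0.0852 -0.0357] [0.0217 0.0296 0.0338 0.0426 0.0499]
hub [ 0.0665 -0.0557] 48 rim plane
[0.0034 0.0786 0.0358]
```

View pics/s5.png

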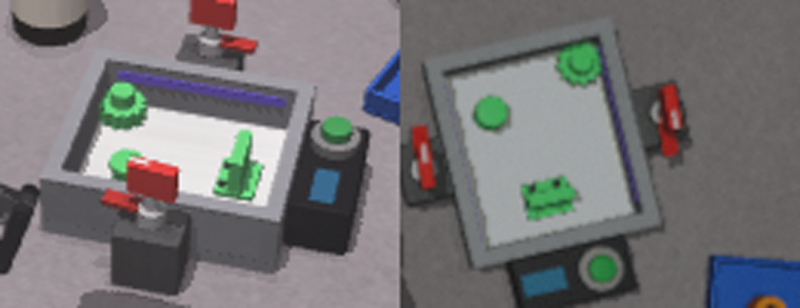

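```bash
python3 - <<'E'
from m import *
p=env.camera_params('top'); Ds=[env.read_camera('top')[1] for _ in range(8)]
d=np.median(Ds,0); W=full(p,d); a=np.radians(12)
L=(W[...,:2]-[.592,-.185])@np.array([[np.cos(a),-np.sin(a)],[np.sin(a),np.cos(a)]])
r=np.hypot(L[...,0]-.0655,L[...,1]+.0555)
def pl(m): 
    A=np.c_[L[m]-L[m].mean(0),np.ones(m.sum())]; return np.linalg.lstsq(A,W[m][:,2],rcond=None)[0],m.sum()
print('hub',pl((r<.008))); print('rim',pl((r>.0125)&(r<.017)&(W[...,2]<.042)))
print('floor',pl((abs(L[...,0])<.02)&(abs(L[...,1])<.03)))
for c in('x','y'):
    pass
print('rook',pl((np.hypot(W[...,0]-.622,W[...,1]+.1395)<.01)))
E
```

```text
hub (array([-0.0423, -0.0298,  0.0459]), np.int64(26))
rim (array([0.0424, 0.0158, 0.0319]), np.int64(45))
floor (array([-0.0159, -0.0071,  0.0166]), np.int64(280))
rook (array([-0.0112,  0.0321,  0.0492]), np.int64(38))
```

The gear lies flat: hub top at 45.9 mm and rim at 31.9 mm, as expected for a level gear. I'm leaving it there and going for the panel.

```bash
python3 - <<'E'
from m import *
plan([(.5945,.353,.1,104)])
E
```

```text
at [0.6106 0.1609 0.181 ] yawx 103.83 j6 1.46
(0.5945, 0.353, 0.1, 104) -> dx 190.4 dy 30.2 dz 81.0 mm turn -0.2
```

```bash
python3 -m creep '[[0.04,0.006,0.01,0,0,0],[0.08,0.0125,0.025,0,0,0],[0.12,0.019,0.045,0,0,0],[0.16,0.025,0.065,0,0,0],[0.19,0.03,0.08,0,0,0],[0.19,0.03,0.08,0,0,0],[0.19,0.03,0.08,0,0,0],[0.19,0.03,0.08,0,0,0]]'
python3 - <<'E'
from m import *
plan([(.5945,.353,.012,104)])
E
```

```text
clock: 35.6
tcp_pos: [0.5945, 0.3528, 0.1019]
orientation: [0.0, 0.617, 0.787, 0.0]
wrist_force: [-0.6, -0.4, -0.0]
finger_gap: 0.0398
at [0.5945 0.3528 0.1019] yawx 103.87 j6 1.75
(0.5945, 0.353, 0.012, 104) -> dx 0.2 dy 0.0 dz 89.9 mm turn -0.1
```

```bash
python3 -m creep '[[0,0,0.03,0,0,0],[0,0,0.055,0,0,0],[0,0,0.075,0,0,0],[0,0,0.085,0,0,0],[0,0,0.09,0,0,0],[0,0,0.09,0,0,0],[0,0,0.09,0,0,0],[0,0,0.09,0,0,0]]'
python3 -m creep '[[0,0,0,0,0,0],[0,0,0,0,0,0],[0,0,0,0,0,0],[0,0,0,0,0,0],[0,0,0,0,0,0],[0,0,0,0,0,0],[0,0,0,0,0,0],[0,0,0,0,0,0]]' 0.0 80
python3 -m creep '[[0,0,-0.005,0,0,0],[0,0,-0.02,0,0,0],[0,0,-0.05,0,0,0],[0,0,-0.08,0,0,0],[0,0,-0.11,0,0,0],[0,0,-0.14,0,0,0],[0,0,-0.17,0,0,0],[0,0,-0.18,0,0,0]]'
python3 - <<'E'
from m import *
plan([(.592,-.185,.19,102)])
E
```

```text
clock: 36.4
tcp_pos: [0.5947, 0.3542, 0.0126]
orientation: [0.001, 0.616, 0.788, 0.001]
wrist_force: [0.1, -0.4, 1.0]
finger_gap: 0.0404
clock: 37.2
tcp_pos: [0.5944, 0.3543, 0.0122]
orientation: [0.0, 0.616, 0.788, 0.001]
wrist_force: [0.1, -0.4, 5.3]
finger_gap: 0.0102
clock: 38.0
tcp_pos: [0.595, 0.3545, 0.1957]
orientation: [0.001, 0.616, 0.788, 0.002]
wrist_force: [-0.0, 0.3, -1.8]
finger_gap: 0.0105
at [0.595  0.3545 0.1957] yawx 103.95 j6 1.75
(0.592, -0.185, 0.19, 102) -> dx -522.9 dy -133.0 dz 5.7 mm turn 2.0
```

```bash
python3 -m creep '[[-0.02,-0.005,0,0,0,0],[-0.06,-0.015,0,0,0,0],[-0.1,-0.025,0,0,0,0],[-0.14,-0.0355,0,0,0,0],[-0.18,-0.046,0,0,0,0],[-0.22,-0.056,0,0,0,0],[-0.26,-0.066,0,0,0,0],[-0.3,-0.076,0,0,0,0]]'
python3 -m creep '[[-0.04,-0.01,0,0,0,0.5],[-0.08,-0.02,0,0,0,1],[-0.12,-0.031,0,0,0,1.5],[-0.16,-0.041,0,0,0,2],[-0.195,-0.05,0,0,0,2],[-0.215,-0.055,0,0,0,2],[-0.223,-0.057,0,0,0,2],[-0.223,-0.057,0,0,0,2]]'
cat > pan.py <<'E'
from m import *
im,d,p=cloud('top'); W=full(p,d)
z=env.get_state()['tcp_pos'][2]-.012+.006
h=cv2.cvtColor(im,cv2.COLOR_BGR2HSV).astype(int)
m=(h[...,0]>10)&(h[...,0]<28)&(h[...,1]>100)&(abs(W[...,2]-z)<.012)&(np.linalg.norm(W[...,:2]-[.592,-.185],axis=-1)<.16)
n,l,st,c=cv2.connectedComponentsWithStats(m.astype(np.uint8)); k=[i for i in range(1,n) if st[i,4]>25]
m=np.isin(l,k)
P=W[m]; print(m.sum(),P[:,2].mean(),'panel rect',cv2.minAreaRect((P[:,:2]*1000).astype(np.float32)))
A=np.c_[P[:,:2],np.ones(len(P))]; print('tilt',np.linalg.lstsq(A,P[:,2],rcond=None)[0])
E
python3 - <<'E'
from pan import *
im2,_,_=cloud('side')
cv2.imwrite('pics/p6.png',cv2.resize(np.hstack([im[130:270,280:440],im2[80:220,200:360]]),(800,350),interpolation=cv2.INTER_CUBIC))
plan([(.592,-.185,.1,102)])
E
```

```text
clock: 38.8
tcp_pos: [0.5914, 0.0429, 0.1904]
orientation: [-0.001, 0.616, 0.788, -0.0]
wrist_force: [0.9, -0.5, -2.4]
finger_gap: 0.0108
clock: 39.6
tcp_pos: [0.5902, -0.1864, 0.1904]
orientation: [-0.001, 0.63, 0.776, -0.0]
wrist_force: [-0.3, 0.1, -1.5]
finger_gap: 0.0104
1422 0.18457419174872203 panel rect ((600.0042114257812, -159.7339630126953), (160.76815795898438, 118.44512176513672), 11.498697280883789)
tilt [-0.0019  0.0053  0.1864]
at [ 0.5904 -0.1846  0.1908] yawx 101.98 j6 0.93
(0.592, -0.185, 0.1, 102) -> dx -0.7 dy 1.5 dz 90.8 mm turn -0.0
```

View pics/p6.png

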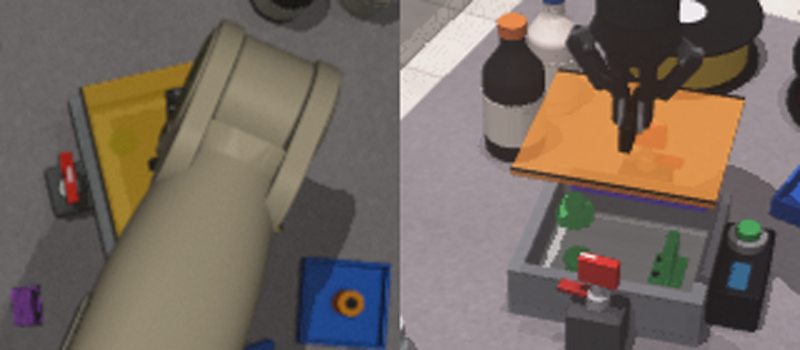

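```bash
python3 -m creep '[[0.0005,0.001,0.02,0,0,0],[0.0005,0.001,0.04,0,0,0],[0.0005,0.001,0.06,0,0,0],[0.0005,0.001,0.08,0,0,0],[0.0005,0.001,0.095,0,0,0],[0.0005,0.001,0.105,0,0,0],[0.0005,0.001,0.105,0,0,0],[0.0005,0.001,0.105,0,0,0]]'
python3 - <<'E'
from pan import *
a=np.radians(12); L=(P[:,:2]-[.592,-.185])@np.array([[np.cos(a),-np.sin(a)],[np.sin(a),np.cos(a)]])*1000
# max y per x-bin, max/min x near left edge
left=[L[(L[:,0]>x)&(L[:,0]<x+10),1].max() for x in range(-60,60,10)]; print('left edge y',np.round(left,1))
print('x range near left',np.round([[L[(L[:,1]>y)&(L[:,1]<y+10),0].min(),L[(L[:,1]>y)&(L[:,1]<y+10),0].max()] for y in range(10,80,10)],1).tolist())
plan([(.5917,-.1837,.073,102)])
E
```

```text
clock: 40.5
tcp_pos: [0.5919, -0.1843, 0.0867]
orientation: [0.0, 0.629, 0.777, 0.0]
wrist_force: [0.5, -0.2, -2.0]
finger_gap: 0.0105
1202 0.08077198311930141 panel rect ((604.060546875, -154.74948120117188), (157.09506225585938, 113.93656158447266), 12.12438678741455)
tilt [-0.0039 -0.0021  0.0829]
left edge y [83.7 83.6 83.9 83.3 83.5 83.6 84.  83.5 83.8 83.1 83.8 84.1]
x range near left [[28.2, 94.3], [7.4, 94.4], [-18.4, 94.5], [-28.2, 95.4], [-37.3, 93.9], [-46.9, 95.4], [-58.5, 94.7]]
at [ 0.5923 -0.1848  0.0871] yawx 101.99 j6 0.93
(0.5917, -0.1837, 0.073, 102) -> dx 1.1 dy -0.3 dz 14.1 mm turn -0.0
```

```bash
python3 -m creep '[[0.001,0,0.003,0,0,0],[0.001,0,0.006,0,0,0],[0.001,0,0.009,0,0,0],[0.001,0,0.011,0,0,0],[0.001,0,0.013,0,0,0],[0.001,0,0.0145,0,0,0],[0.001,0,0.0155,0,0,0],[0.001,0,0.0155,0,0,0]]'
python3 - <<'E'
from m import *
print(env.get_state()['wrist_force'])
plan([(.5917,-.1837,.073,102)])
E
```

```text
clock: 41.35
tcp_pos: [0.5913, -0.1841, 0.0721]
orientation: [0.0, 0.63, 0.777, -0.0]
wrist_force: [-3.2, 0.5, 5.6]
finger_gap: 0.0104
[-3.2241  0.5363  5.6272]
at [ 0.5913 -0.1841  0.0721] yawx 101.94 j6 0.93
(0.5917, -0.1837, 0.073, 102) -> dx 0.3 dy 0.5 dz -0.9 mm turn -0.1
```

```bash
python3 -m creep '[[0,0,0,0,0,0],[0,0,0,0,0,0],[0,0,0,0,0,0],[0,0,0,0,0,0],[0,0,0,0,0,0],[0,0,0,0,0,0],[0,0,0,0,0,0],[0,0,0,0,0,0]]' 0.034 40
python3 -m creep '[[0,0,-0.01,0,0,0],[0,0,-0.03,0,0,0],[0,0,-0.06,0,0,0],[0,0,-0.09,0,0,0],[0,0,-0.115,0,0,0],[0,0,-0.115,0,0,-8],[0,0,-0.115,0,0,-16],[0,0,-0.115,0,0,-24]]'
python3 -m creep '[[0,0,-0.01,0,0,-8],[0,0,-0.01,0,0,-16],[0,0,-0.01,0,0,-24],[0,0,-0.01,0,0,-32],[0,0,-0.01,0,0,-40],[0,0,-0.01,0,0,-48],[0,0,-0.01,0,0,-56],[0,0,-0.01,0,0,-64]]'
python3 - <<'E'
from m import *
plan([(.5686,-.0745,.17,190)])
E
```

```text
clock: 42.15
tcp_pos: [0.5914, -0.1841, 0.0706]
orientation: [0.0, 0.63, 0.777, -0.0]
wrist_force: [0.3, -1.4, -0.0]
finger_gap: 0.034
clock: 42.95
tcp_pos: [0.5917, -0.1842, 0.1871]
orientation: [0.001, 0.452, 0.892, 0.0]
wrist_force: [0.1, -0.2, 0.1]
finger_gap: 0.0338
clock: 43.75
tcp_pos: [0.5915, -0.1841, 0.1966]
orientation: [0.0, -0.09, 0.996, -0.0]
wrist_force: [-0.3, 0.1, 0.9]
finger_gap: 0.0334
at [ 0.5915 -0.1841  0.1966] yawx -169.72 j6 -0.61
(0.5686, -0.0745, 0.17, 190) -> dx 2.9 dy 111.9 dz 26.6 mm turn 0.3
```

```bash
python3 -m creep '[[0.001,0.03,0.005,0,0,0],[0.002,0.07,0.015,0,0,0],[0.003,0.112,0.025,0,0,0],[0.003,0.112,0.025,0,0,0],[0.003,0.112,0.025,0,0,0],[0.003,0.112,0.025,0,0,0],[0.003,0.112,0.025,0,0,0],[0.003,0.112,0.025,0,0,0]]'
python3 - <<'E'
from m import *
im,d,p=cloud('top'); W=full(p,d)
im2,d2,p2=cloud('side'); W2=full(p2,d2)
for o in seg(im2,W2,COL['red'],zmin=.1,zmax=.14): print('side wing',o[1],o[2],[np.round(x,1) for x in o[4]])
for o in seg(im,W,COL['red'],zmin=.108,zmax=.14): print('top wing',o[1],o[2],[np.round(x,1) for x in o[4]])
cv2.imwrite('pics/c7.png',cv2.resize(np.hstack([im[130:270,280:440],im2[80:220,200:360]]),(800,350),interpolation=cv2.INTER_CUBIC))
plan([(.5686,-.0745,.094,190)])
E
```

```text
clock: 44.55
tcp_pos: [0.5695, -0.0754, 0.171]
orientation: [0.0, -0.086, 0.996, -0.0]
wrist_force: [-0.5, -0.7, -0.2]
finger_gap: 0.0338
side wing 92 [ 0.6132 -0.2905  0.1105] [array([ 613. , -292.9]), array([36.6, 17.3]), np.float64(17.9)]
side wing 122 [ 0.5643 -0.0701  0.1105] [array([566.8, -72.3]), array([39.8, 15.2]), np.float64(11.0)]
top wing 44 [ 0.6195 -0.2941  0.1171] [array([ 615.6, -295.8]), array([39.5, 11.5]), np.float64(10.0)]
at [ 0.5693 -0.0751  0.1708] yawx -170.12 j6 -0.44
(0.5686, -0.0745, 0.094, 190) -> dx 0.6 dy 0.7 dz 76.8 mm turn -0.1
```

View pics/c7.png

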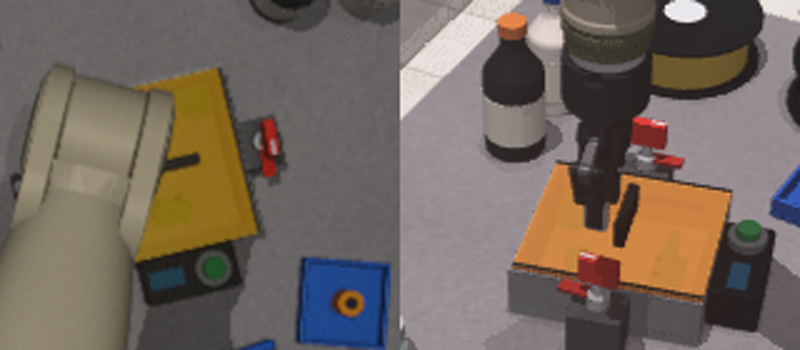

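```bash
python3 -m creep '[[0.0005,0.0005,0.02,0,0,0],[0.0005,0.0005,0.04,0,0,0],[0.0005,0.0005,0.06,0,0,0],[0.0005,0.0005,0.072,0,0,0],[0.0005,0.0005,0.077,0,0,0],[0.0005,0.0005,0.077,0,0,0],[0.0005,0.0005,0.077,0,0,0],[0.0005,0.0005,0.077,0,0,0]]'
python3 -m creep '[[0,0,0,0,0,0],[0,0,0,0,0,0],[0,0,0,0,0,0],[0,0,0,0,0,0],[0,0,0,0,0,0],[0,0,0,0,0,0],[0,0,0,0,0,0],[0,0,0,0,0,0]]' 0.0 60
python3 -m creep '[[0,0,0.002,0,0,0],[0,0,0.004,0,0,0],[0,0,0.006,0,0,0],[0,0,0.0075,0,0,0],[0,0,0.0085,0,0,0],[0,0,0.0085,0,0,0],[0,0,0.0085,0,0,0],[0,0,0.0085,0,0,0]]'
python3 - <<'E'
from m import *
s=env.get_state(); print(s['wrist_force'],s['ft_torque'])
plan([(.5686,-.0745,.086,190)])
E
```

```text
clock: 45.45
tcp_pos: [0.5693, -0.0741, 0.0948]
orientation: [0.001, -0.087, 0.996, -0.0]
wrist_force: [-0.3, -0.3, 0.9]
finger_gap: 0.0337
clock: 46.25
tcp_pos: [0.5686, -0.0739, 0.0945]
orientation: [0.0, -0.087, 0.996, -0.0]
wrist_force: [-2.5, -0.4, 6.5]
finger_gap: 0.0108
clock: 47.05
tcp_pos: [0.5686, -0.0739, 0.0868]
orientation: [0.001, -0.087, 0.996, -0.0]
wrist_force: [-3.7, 1.0, 11.1]
finger_gap: 0.0111
[-3.7375  1.0321 11.0749] [ 0.173   0.9111 -0.0297]
at [ 0.5686 -0.0739  0.0868] yawx -170.05 j6 -0.44
(0.5686, -0.0745, 0.086, 190) -> dx 0.1 dy -0.6 dz 0.8 mm turn -0.0
```

```bash
python3 -m creep '[[0,0,0.0005,0,0,7],[0,0,0.0005,0,0,14],[0,0,0.0005,0,0,21],[0,0,0.0005,0,0,28],[0,0,0.0005,0,0,35],[0,0,0.0005,0,0,42],[0,0,0.0005,0,0,49],[0,0,0.0005,0,0,55]]'
python3 - <<'E'
from m import *
s=env.get_state(); print(s['wrist_force'],s['ft_torque'])
plan([(.5686,-.0745,.086,102)])
E
```

```text
clock: 47.85
tcp_pos: [0.569, -0.0728, 0.0865]
orientation: [0.001, 0.385, 0.923, 0.001]
wrist_force: [-3.4, 4.4, 11.0]
finger_gap: 0.0106
[-3.4479  4.4365 10.9551] [0.9667 0.6841 0.0639]
at [ 0.569  -0.0728  0.0865] yawx 134.74 j6 0.52
(0.5686, -0.0745, 0.086, 102) -> dx -0.9 dy -1.5 dz 0.5 mm turn 32.7
```

```bash
python3 -m creep '[[0,0,0.0003,0,0,7],[0,0,0.0003,0,0,14],[0,0,0.0003,0,0,21],[0,0,0.0003,0,0,28],[0,0,0.0003,0,0,32],[0,0,0.0003,0,0,32.5],[0,0,0.0003,0,0,32.5],[0,0,0.0003,0,0,32.5]]'
python3 - <<'E'
from m import *
s=env.get_state(); print(s['wrist_force'],s['ft_torque'])
plan([(.5686,-.0745,.086,102)])
E
```

```text
clock: 48.65
tcp_pos: [0.5697, -0.0725, 0.0865]
orientation: [0.001, 0.626, 0.78, 0.002]
wrist_force: [-2.0, 4.7, 11.7]
finger_gap: 0.0111
[-1.9608  4.6734 11.7268] [ 1.1951  0.477  -0.0173]
at [ 0.5697 -0.0725  0.0865] yawx 102.51 j6 1.08
(0.5686, -0.0745, 0.086, 102) -> dx -1.7 dy -1.5 dz 0.5 mm turn 0.5
```

```bash
python3 -m creep '[[0,0,0,0,0,0],[0,0,0,0,0,0],[0,0,0,0,0,0],[0,0,0,0,0,0],[0,0,0,0,0,0],[0,0,0,0,0,0],[0,0,0,0,0,0],[0,0,0,0,0,0]]' 0.034 60
python3 -m creep '[[0,0,-0.01,0,0,0],[0,0,-0.03,0,0,0],[0,0,-0.06,0,0,0],[0,0,-0.09,0,0,-8],[0,0,-0.1,0,0,-16],[0,0,-0.1,0,0,-24],[0,0,-0.1,0,0,-32],[0,0,-0.1,0,0,-40]]'
python3 - <<'E'
from m import *
plan([(.6155,-.2956,.175,186)])
E
```

```text
clock: 49.45
tcp_pos: [0.5685, -0.0739, 0.0843]
orientation: [0.0, 0.626, 0.78, -0.0]
wrist_force: [1.3, 0.8, 0.1]
finger_gap: 0.0336
clock: 50.25
tcp_pos: [0.5687, -0.0739, 0.1855]
orientation: [0.001, 0.319, 0.948, 0.0]
wrist_force: [0.1, -0.4, 0.7]
finger_gap: 0.0343
at [ 0.5687 -0.0739  0.1855] yawx 142.78 j6 0.38
(0.6155, -0.2956, 0.175, 186) -> dx -171.4 dy -148.3 dz 10.5 mm turn -43.2
```

```bash
python3 -m creep '[[-0.03,-0.026,0,0,0,-6],[-0.06,-0.052,0,0,0,-13],[-0.09,-0.078,0,0,0,-20],[-0.12,-0.104,0,0,0,-27],[-0.15,-0.13,0,0,0,-34],[-0.1715,-0.148,0.005,0,0,-41],[-0.1715,-0.148,0.01,0,0,-43],[-0.1715,-0.148,0.01,0,0,-43]]'
python3 - <<'E'
from m import *
im2,d2,p2=cloud('side'); W2=full(p2,d2); im,d,p=cloud('top'); W=full(p,d)
for o in seg(im2,W2,COL['red'],zmin=.09,zmax=.14): print('side wing',o[1],o[2],[np.round(x,1) for x in o[4]])
for o in seg(im,W,COL['red'],zmin=.105,zmax=.14): print('top wing',o[1],o[2],[np.round(x,1) for x in o[4]])
cv2.imwrite('pics/c8.png',cv2.resize(np.hstack([im[130:270,280:440],im2[80:220,200:360]]),(800,350),interpolation=cv2.INTER_CUBIC))
plan([(.6155,-.2956,.094,186)])
E
```

```text
clock: 51.05
tcp_pos: [0.6137, -0.2967, 0.1738]
orientation: [-0.001, -0.047, 0.999, 0.0]
wrist_force: [0.2, 0.7, 0.3]
finger_gap: 0.0339
side wing 131 [ 0.6129 -0.2899  0.1059] [array([ 613.3, -293.7]), array([37.4, 17.2]), np.float64(5.8)]
side wing 85 [ 0.5632 -0.0645  0.1073] [array([565.8, -72.1]), array([10.7, 41.8]), np.float64(12.1)]
top wing 41 [ 0.5665 -0.069   0.1157] [array([568.1, -73.2]), array([11.1, 35.8]), np.float64(11.6)]
at [ 0.6141 -0.2954  0.1748] yawx -174.60 j6 -0.66
(0.6155, -0.2956, 0.094, 186) -> dx -1.4 dy -0.3 dz 80.8 mm turn -0.6
```

View pics/c8.png

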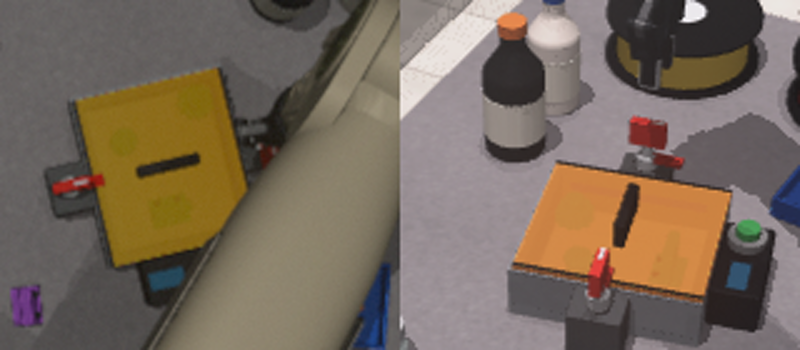

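Left stud is turned fully over the panel and its head is back up at about 115 mm, so it is locked. Now the right one.

```bash
python3 -m creep '[[-0.001,0,0.02,0,0,0],[-0.001,0,0.04,0,0,0],[-0.001,0,0.06,0,0,0],[-0.001,0,0.075,0,0,0],[-0.001,0,0.081,0,0,0],[-0.001,0,0.081,0,0,0],[-0.001,0,0.081,0,0,0],[-0.001,0,0.081,0,0,0]]'
python3 -m creep '[[0,0,0,0,0,0],[0,0,0,0,0,0],[0,0,0,0,0,0],[0,0,0,0,0,0],[0,0,0,0,0,0],[0,0,0,0,0,0],[0,0,0,0,0,0],[0,0,0,0,0,0]]' 0.0 60
python3 -m creep '[[0,0,0.002,0,0,0],[0,0,0.004,0,0,0],[0,0,0.006,0,0,0],[0,0,0.0075,0,0,0],[0,0,0.009,0,0,0],[0,0,0.009,0,0,0],[0,0,0.009,0,0,0],[0,0,0.009,0,0,0]]'
python3 - <<'E'
from m import *
s=env.get_state(); print(s['wrist_force'],s['ft_torque'])
plan([(.6155,-.2956,.086,102)])
E
```

```text
clock: 51.95
tcp_pos: [0.616, -0.2959, 0.0949]
orientation: [0.001, -0.048, 0.999, -0.001]
wrist_force: [-0.8, -0.4, -0.3]
finger_gap: 0.0343
clock: 52.75
tcp_pos: [0.6157, -0.2951, 0.0946]
orientation: [0.001, -0.048, 0.999, 0.0]
wrist_force: [0.1, 4.1, 4.9]
finger_gap: 0.0108
clock: 53.55
tcp_pos: [0.6157, -0.2951, 0.0867]
orientation: [0.001, -0.048, 0.999, -0.0]
wrist_force: [-2.6, 4.7, 10.2]
finger_gap: 0.0108
[-2.5801  4.6858 10.1971] [0.9462 0.5465 0.0136]
at [ 0.6157 -0.2951  0.0867] yawx -174.52 j6 -0.66
(0.6155, -0.2956, 0.086, 102) -> dx 0.2 dy -0.4 dz 0.7 mm turn 83.5
```

```bash
python3 -m creep '[[0,0,0.001,0,0,7],[0,0,0.001,0,0,14],[0,0,0.001,0,0,21],[0,0,0.001,0,0,28],[0,0,0.001,0,0,35],[0,0,0.001,0,0,42],[0,0,0.001,0,0,49],[0,0,0.001,0,0,55]]'
python3 -m creep '[[0,0,0,0,0,7],[0,0,0,0,0,14],[0,0,0,0,0,21],[0,0,0,0,0,26],[0,0,0,0,0,28.3],[0,0,0,0,0,28.3],[0,0,0,0,0,28.3],[0,0,0,0,0,28.3]]'
python3 - <<'E'
from m import *
s=env.get_state(); print(s['wrist_force'],s['ft_torque'])
plan([(.6155,-.2956,.086,102)])
E
```

```text
clock: 54.35
tcp_pos: [0.6161, -0.2941, 0.0865]
orientation: [0.001, 0.421, 0.907, 0.001]
wrist_force: [-2.2, 8.0, 16.0]
finger_gap: 0.0107
clock: 55.15
tcp_pos: [0.6166, -0.2937, 0.0865]
orientation: [0.001, 0.628, 0.778, 0.002]
wrist_force: [-0.9, 8.2, 13.7]
finger_gap: 0.0106
[-0.8814  8.2077 13.6935] [ 1.8535  0.2711 -0.0336]
at [ 0.6166 -0.2937  0.0865] yawx 102.24 j6 0.79
(0.6155, -0.2956, 0.086, 102) -> dx -1.6 dy -1.5 dz 0.5 mm turn 0.2
```

```bash
python3 -m creep '[[0,0,0,0,0,0],[0,0,0,0,0,0],[0,0,0,0,0,0],[0,0,0,0,0,0],[0,0,0,0,0,0],[0,0,0,0,0,0],[0,0,0,0,0,0],[0,0,0,0,0,0]]' 0.034 60
python3 -m creep '[[0,0,-0.01,0,0,0],[0,0,-0.03,0,0,0],[0,0,-0.06,0,0,0],[0,0,-0.09,0,0,0],[0,0,-0.1,0,0,0],[0,0,-0.1,0,0,0],[0,0,-0.1,0,0,0],[0,0,-0.1,0,0,0]]'
python3 - <<'E'
from m import *
plan([(.4743,-.236,.18,None),(.4743,-.236,.09,None)])
E
```

```text
clock: 55.95
tcp_pos: [0.6152, -0.2957, 0.0833]
orientation: [0.0, 0.628, 0.778, -0.0]
wrist_force: [0.7, 0.2, 0.6]
finger_gap: 0.0339
clock: 56.75
tcp_pos: [0.6144, -0.2951, 0.1815]
orientation: [-0.001, 0.628, 0.778, -0.0]
wrist_force: [-1.1, -0.6, 0.1]
finger_gap: 0.0341
at [ 0.6144 -0.2951  0.1815] yawx 102.14 j6 0.79
(0.4743, -0.236, 0.18, None) -> dx 87.3 dy -124.5 dz 1.5 mm turn 0.0
(0.4743, -0.236, 0.09, None) -> dx 0.0 dy 0.0 dz 90.0 mm turn 0.0
```

```bash
python3 -m creep '[[0.02,-0.03,0,0,0,0],[0.045,-0.065,0,0,0,0],[0.065,-0.095,0,0,0,0],[0.0873,-0.1245,0,0,0,0],[0.0873,-0.1245,0,0,0,0],[0.0873,-0.1245,0,0,0,0],[0.0873,-0.1245,0,0,0,0],[0.0873,-0.1245,0,0,0,0]]' 0.0 30
python3 - <<'E'
from m import *
im2,d2,p2=cloud('side'); W2=full(p2,d2); im,d,p=cloud('top'); W=full(p,d)
for o in seg(im2,W2,COL['red'],zmin=.09,zmax=.14): print('side wing',o[1],o[2],[np.round(x,1) for x in o[4]])
for o in seg(im,W,COL['red'],zmin=.105,zmax=.14): print('top wing',o[1],o[2],[np.round(x,1) for x in o[4]])
cv2.imwrite('pics/c9.png',cv2.resize(np.hstack([im[130:270,280:440],im2[80:220,200:360]]),(800,350),interpolation=cv2.INTER_CUBIC))
plan([(.4743,-.236,.075,None)])
E
```

```text
clock: 57.55
tcp_pos: [0.4762, -0.2371, 0.1831]
orientation: [0.0, 0.628, 0.778, -0.0]
wrist_force: [0.2, 0.2, 1.2]
finger_gap: 0.0003
side wing 59 [ 0.6109 -0.2878  0.1064] [array([ 613.3, -293.1]), array([11.4, 41.6]), np.float64(14.0)]
side wing 84 [ 0.5633 -0.0647  0.107 ] [array([566., -72.]), array([10.6, 38.9]), np.float64(12.5)]
top wing 42 [ 0.6155 -0.2988  0.1156] [array([ 615.3, -294.8]), array([11.3, 38.6]), np.float64(11.8)]
top wing 42 [ 0.5665 -0.0694  0.115 ] [array([567.4, -73.6]), array([11.6, 36.5]), np.float64(8.0)]
at [ 0.476  -0.2369  0.1831] yawx 102.15 j6 0.75
(0.4743, -0.236, 0.075, None) -> dx 1.3 dy -1.4 dz 108.1 mm turn 0.0
```

View pics/c9.png

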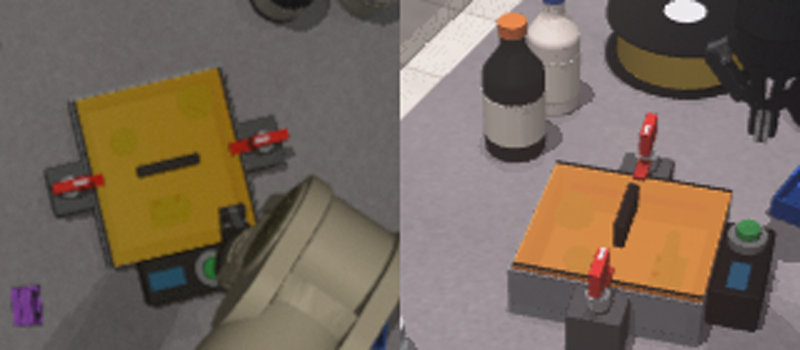

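Both studs lie across the panel with heads at about 115 mm, so both are locked. Pressing start.

```bash
python3 -m creep '[[0.001,-0.001,0.03,0,0,0],[0.001,-0.001,0.06,0,0,0],[0.001,-0.001,0.09,0,0,0],[0.001,-0.001,0.1,0,0,0],[0.001,-0.001,0.107,0,0,0],[0.001,-0.001,0.107,0,0,0],[0.001,-0.001,0.107,0,0,0],[0.001,-0.001,0.107,0,0,0]]'
python3 -m creep '[[0,0,0.002,0,0,0],[0,0,0.004,0,0,0],[0,0,0.006,0,0,0],[0,0,0.008,0,0,0],[0,0,0.01,0,0,0],[0,0,0.012,0,0,0],[0,0,0.0135,0,0,0],[0,0,0.0135,0,0,0]]'
python3 -c "
from m import *
s=env.get_state();print(s['tcp_pos'],s['wrist_force'])"
```

```text
clock: 58.45
tcp_pos: [0.475, -0.2364, 0.0778]
orientation: [0.001, 0.628, 0.778, 0.0]
wrist_force: [0.6, -0.1, 0.3]
finger_gap: -0.0002
clock: 59.25
tcp_pos: [0.4744, -0.2359, 0.0657]
orientation: [0.001, 0.628, 0.778, -0.0]
wrist_force: [-6.2, 3.9, 24.1]
finger_gap: 0.0
[ 0.4744 -0.2359  0.0657] [-6.1789  3.9275 24.0791]
```

```bash
for i in 1 2 3; do python3 -m creep '[[0,0,-0.002,0,0,0],[0,0,-0.002,0,0,0],[0,0,-0.002,0,0,0],[0,0,-0.002,0,0,0],[0,0,-0.002,0,0,0],[0,0,-0.002,0,0,0],[0,0,-0.002,0,0,0],[0,0,-0.002,0,0,0]]' | grep -E 'tcp|force'; done
```

```text
tcp_pos: [0.4743, -0.2359, 0.066]
wrist_force: [-2.6, 1.6, 9.8]
tcp_pos: [0.4742, -0.2359, 0.067]
wrist_force: [1.5, -1.4, 3.9]
tcp_pos: [0.474, -0.2357, 0.0689]
wrist_force: [2.1, -1.3, 3.2]
```

```bash
for i in 1 2 3; do python3 -m creep '[[0,0,-0.002,0,0,0],[0,0,-0.002,0,0,0],[0,0,-0.002,0,0,0],[0,0,-0.002,0,0,0],[0,0,-0.002,0,0,0],[0,0,-0.002,0,0,0],[0,0,-0.002,0,0,0],[0,0,-0.002,0,0,0]]' | grep -E 'tcp|force'; done
```

```text
tcp_pos: [0.4736, -0.2354, 0.0707]
wrist_force: [0.8, 0.9, 2.3]
tcp_pos: [0.474, -0.2357, 0.0729]
wrist_force: [0.6, -0.6, -0.3]
tcp_pos: [0.474, -0.2357, 0.0749]
wrist_force: [-0.1, -0.4, 0.1]
```

Contact starts at a TCP height of about 72 mm and the hard stop is at 66 mm, so the button went through its full 6 mm travel. Retracting for a last look.

```bash
python3 -m creep '[[0,0,-0.03,0,0,0],[0,0,-0.07,0,0,0],[0,0,-0.11,0,0,0],[-0.04,-0.02,-0.14,0,0,0],[-0.08,-0.04,-0.15,0,0,0],[-0.12,-0.06,-0.15,0,0,0],[-0.15,-0.08,-0.15,0,0,0],[-0.15,-0.08,-0.15,0,0,0]]' 
python3 - <<'E'
from m import *
im,d,p=cloud('top'); W=full(p,d)
for o in seg(im,W,COL['red'],zmin=.105,zmax=.14): print('wing',o[1],o[2],[np.round(x,1) for x in o[4]])
g=(abs(W[...,2]-.066)<.01)&(np.linalg.norm(W[...,:2]-[.592,-.185],axis=-1)<.16)
h=cv2.cvtColor(im,cv2.COLOR_BGR2HSV).astype(int); g&=(h[...,0]>10)&(h[...,0]<28)&(h[...,1]>100)
n,l,st,c=cv2.connectedComponentsWithStats(g.astype(np.uint8)); i=1+st[1:,4].argmax()
print('panel',cv2.minAreaRect((W[l==i][:,:2]*1000).astype(np.float32)),W[l==i][:,2].mean())
cv2.imwrite('pics/end.png',cv2.resize(im,(800,600),interpolation=cv2.INTER_CUBIC))
E
```

```text
clock: 64.85
tcp_pos: [0.4258, -0.4034, 0.2245]
orientation: [0.0, 0.63, 0.776, -0.001]
wrist_force: [-0.4, 0.3, -0.6]
finger_gap: -0.0
wing 44 [ 0.6151 -0.2977  0.1157] [array([ 614.9, -293.6]), array([11. , 39.7]), np.float64(12.3)]
wing 42 [ 0.5665 -0.0694  0.1153] [array([567.5, -73.8]), array([11.4, 36.4]), np.float64(8.8)]
panel ((590.6463012695312, -186.07203674316406), (195.39817810058594, 170.32984924316406), 11.926782608032227) 0.06643392030562655
```

View pics/end.png

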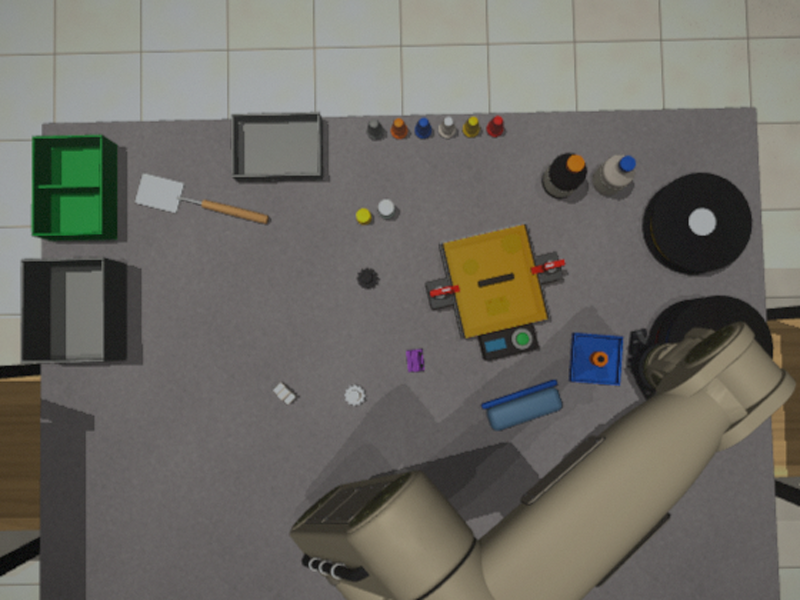

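Final view: the panel (495,282) is square over the chamber, the studs (443,291) and (548,267) are locked, and the hub (600,358) is in the tray. The bystanders are where they started.

```bash
python3 -c "
from workcell import env
print(env.hand_in())"
```

```text
the job is handed in; nothing more can be done
None
```

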